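# Pack the sample tubes and close the transport case

### The job

Lay every sample tube from the desk into a pocket of the white transport case, one tube to a pocket, lying flat (either way round). Then close the case: hook the lip of the loose cover under the blue ledge with the cover tilted, swing its top edge down until it lies flush on the rim, and turn the orange catch straight across the cover's top edge. Leave the other things on the desk where they are.

Things in the scene. Friction and masses are not known exactly. Their poses are not given: they have to be found in the camera images.
- tube0: clear 16 mm sample tube, 75 mm long, 25 g, lying on its side; red hexagonal cap (18 mm long) at +x, white hexagonal foot (8 mm) at -x, both 20 mm across flats so it does not roll. Origin on the axis at mid-length, 10 mm above what it lies on; x along the tube to the cap, roll arbitrary. Grasp the bare barrel, x -29 to +19 mm, from above. Absent in some runs (no reading).
- tube1: clear 16 mm sample tube, 75 mm long, 25 g, lying on its side; red hexagonal cap (18 mm long) at +x, white hexagonal foot (8 mm) at -x, both 20 mm across flats so it does not roll. Origin on the axis at mid-length, 10 mm above what it lies on; x along the tube to the cap, roll arbitrary. Grasp the bare barrel, x -29 to +19 mm, from above. Absent in some runs (no reading).
- tube2: clear 16 mm sample tube, 75 mm long, 25 g, lying on its side; red hexagonal cap (18 mm long) at +x, white hexagonal foot (8 mm) at -x, both 20 mm across flats so it does not roll. Origin on the axis at mid-length, 10 mm above what it lies on; x along the tube to the cap, roll arbitrary. Grasp the bare barrel, x -29 to +19 mm, from above. Absent in some runs (no reading).
- tube3: clear 16 mm sample tube, 75 mm long, 25 g, lying on its side; red hexagonal cap (18 mm long) at +x, white hexagonal foot (8 mm) at -x, both 20 mm across flats so it does not roll. Origin on the axis at mid-length, 10 mm above what it lies on; x along the tube to the cap, roll arbitrary. Grasp the bare barrel, x -29 to +19 mm, from above. Absent in some runs (no reading).
- tube4: clear 16 mm sample tube, 75 mm long, 25 g, lying on its side; red hexagonal cap (18 mm long) at +x, white hexagonal foot (8 mm) at -x, both 20 mm across flats so it does not roll. Origin on the axis at mid-length, 10 mm above what it lies on; x along the tube to the cap, roll arbitrary. Grasp the bare barrel, x -29 to +19 mm, from above. Absent in some runs (no reading).
- case: white transport case fixed on the desk, 248 mm wide (y), x from -70 to +84 mm, its low front (-x) roughly facing the robot. Origin on the desk under the pockets' centre line. Open top; rim slopes up 15 degrees to the back, 46 mm high at the front ledge, 77 at the back. Floor 5 mm above the desk. Blue foam combs, tops at z = 14 mm, leave five pockets along x; none within 18 mm of x = 0: room for fingers to the floor.
- rim: sloping rim of the case, fixed to it. Origin mid-opening, where the cover's origin lies when shut; x up the slope (away from the robot), y across, z square out of the rim (15 degrees off vertical, leaning to the low front). The cover rests on it at z = 0. Side walls' inner faces at y = +-114 mm. Shut, the cover has play of about 3 mm either way along x, 4 mm along y.
- ledge (a point): middle of the inner lower edge of the blue ledge at the low front, rim frame x = -60, z = 6.5 mm. The ledge is 5 mm thick, runs all across, and overhangs inwards 12 mm from an upright whose inner face is at x = -72 mm; under it the space is empty to 14 mm below z = 0. Below the ledge's ends cheeks on the rim at y = +-114 mm (z 0 to 6.5) keep the lip from sliding sideways.
- upstand (a point): top inner edge, in the middle, of the blue upstand across the back of the case, rim frame x = 59, z = 6 mm. It stops the cover from going in flat: the lip must go in tilted below the ledge first (about 20 degrees off the rim plane suits), then the top edge swings down in front of the upstand.
- cover: loose white cover, about 130 to 250 g, starting flat on the desk, grip up: plate 112 (x) x 242 (y) x 5 mm. Origin at the middle of its underside, z out of the outer face. A blue lip continues its lower (-x) edge from x = -56 to -68 mm, 4 mm thick, 220 mm wide, flush with the underside. Shut, its frame coincides with rim.
- lip (a point): middle of the end of the cover's lip, cover frame x = -68, z = 2 mm
- grip (a point): centre line of the blue grip rib in the middle of the cover's outer face, 25 mm out from the underside; the rib is 14 mm thick (x), 60 mm long (y) and rises from z = 5 to 35 mm
- catch (a joint): orange turn-catch on the upstand, turning about the rim's z axis at catch_pivot; stays where left (about 0.03 N m). Radians: 0 = pointing to rim +y and 0.35 rad backwards, 0.35 = along rim +y, 1.92 = straight down the slope (rim -x) across the cover's top edge, stop at 2.05. Arm 12 mm wide, 40 mm long, rim z = 7 to 12 mm, 2 mm clear of the shut cover.
- catch_pivot (a point): axis of the catch, rim frame x = 70, y = 0, z = 7 mm
- catch_post (a point): top of the catch's orange finger post: 10 mm diameter, 21 mm tall, square to the rim, 30 mm from the pivot; its top is at rim z = 33 mm
- pocket0 (a point): centre of pocket 0 of the case at the height of the axis of a tube lying in it (15 mm above the desk), case x = 0; pocket 28 mm wide (y), 88 mm long (x), combs 9 mm high; case y = -84 mm
- pocket1 (a point): centre of pocket 1 of the case at the height of the axis of a tube lying in it (15 mm above the desk), case x = 0; pocket 28 mm wide (y), 88 mm long (x), combs 9 mm high; case y = -42 mm
- pocket2 (a point): centre of pocket 2 of the case at the height of the axis of a tube lying in it (15 mm above the desk), case x = 0; pocket 28 mm wide (y), 88 mm long (x), combs 9 mm high; case y = 0 mm
- pocket3 (a point): centre of pocket 3 of the case at the height of the axis of a tube lying in it (15 mm above the desk), case x = 0; pocket 28 mm wide (y), 88 mm long (x), combs 9 mm high; case y = 42 mm
- pocket4 (a point): centre of pocket 4 of the case at the height of the axis of a tube lying in it (15 mm above the desk), case x = 0; pocket 28 mm wide (y), 88 mm long (x), combs 9 mm high; case y = 84 mm
- glove_box: bystander, leave alone: cardboard glove box, 110 x 230 x 75 mm; origin under its centre
- box_lid: bystander, leave alone: open white box lid 100 x 100 x 35 mm; origin under its centre
- scanner: bystander, leave alone: black handheld scanner lying down, 150 x 55 x 32 mm; origin under its centre
Mind the look-alikes: they are no part of the job. Leave any purple look-alike of the tube1 alone. Leave any black look-alike of the tube3 alone.

How it is judged (in metres and radians):
On the way, in this order (a step that is already met when the one before it is completed fails the run):
1. every tube present lies in a pocket ((distance between tube0 and pocket0 below 0.008 m or distance between tube0 and pocket1 below 0.008 m or distance between tube0 and pocket2 below 0.008 m or distance between tube0 and pocket3 below 0.008 m or distance between tube0 and pocket4 below 0.008 m) and (distance between tube1 and pocket0 below 0.008 m or distance between tube1 and pocket1 below 0.008 m or distance between tube1 and pocket2 below 0.008 m or distance between tube1 and pocket3 below 0.008 m or distance between tube1 and pocket4 below 0.008 m) and (distance between tube2 and pocket0 below 0.008 m or distance between tube2 and pocket1 below 0.008 m or distance between tube2 and pocket2 below 0.008 m or distance between tube2 and pocket3 below 0.008 m or distance between tube2 and pocket4 below 0.008 m) and (distance between tube3 and pocket0 below 0.008 m or distance between tube3 and pocket1 below 0.008 m or distance between tube3 and pocket2 below 0.008 m or distance between tube3 and pocket3 below 0.008 m or distance between tube3 and pocket4 below 0.008 m) and (distance between tube4 and pocket0 below 0.008 m or distance between tube4 and pocket1 below 0.008 m or distance between tube4 and pocket2 below 0.008 m or distance between tube4 and pocket3 below 0.008 m or distance between tube4 and pocket4 below 0.008 m)), for 0.2 s.
2. the cover's lip is under the ledge with its top edge still raised by at least 8 degrees (x of lip in the frame of rim between -0.073 and -0.0625 m and y of lip in the frame of rim between -0.007 and 0.007 m and z of lip in the frame of rim between -0.015 and 0.0045 m and angle between the z axis of cover and the z axis of rim, either way round above 0.14 rad), for 0.1 s.
3. the cover lies flush on the rim, lip under the ledge (x of cover in the frame of rim between -0.005 and 0.0045 m and y of cover in the frame of rim between -0.007 and 0.007 m and z of cover in the frame of rim between -0.003 and 0.0022 m and z of lip in the frame of rim between -0.002 and 0.0045 m and angle between the z axis of cover and the z axis of rim, either way round below 0.035 rad), for 0.3 s.
4. the catch is turned across the cover (value of joint catch above 1.6 rad), for 0.2 s.
At the end, for the whole second after the job is handed in: Every tube present lies in a pocket (centre within 8 mm of the pocket's centre); the cover lies flush on the rim (within about 2 mm and 2 degrees) with its lip under the ledge; the catch stands across the cover (past 1.6 rad, straight is 1.92); all is at rest (all of step 1 and all of step 3 and value of joint catch above 1.6 rad and linear speed of cover below 0.02 m/s); the robot touches nothing.
It fails at once if the glove box is pushed more than 3 cm from its place (distance of glove_box from where it was at the start of the episode above 0.03 m).
It fails at once if the box lid is pushed more than 3 cm from its place (distance of box_lid from where it was at the start of the episode above 0.03 m).
It fails at once if the scanner is pushed more than 3 cm from its place (distance of scanner from where it was at the start of the episode above 0.03 m).
Of tube0, tube1, tube2, tube3, tube4 only 3 to 5 are there at a start; the rules pass over those that are not, and their reading is None.
At some moment in a run one of tube0, tube1, tube2, tube3, tube4, cover may be knocked a few centimetres aside while the robot is not near it.
Once in a run the grip may slacken for a moment while it holds something.
It also fails if it takes over 210 s, if anything falls off the work surface, if the arm or the gripper's body presses on something with over 40 N, if the wrist force passes 120 N, or if a joint passes its speed limit or range.

### The arm

A 6-joint arm with a two-finger parallel gripper is mounted at the origin on the work surface. World frame = base frame: x ahead of the robot, y to its left, z up, the work surface at z = 0. Lengths are in mm, angles in rad, forces in N, time in s.
With the tool pointing down it reaches from about 300 to 825 mm from the base axis. Payload 5.4 kg.
Tool frame: the origin (TCP) lies on the mounting face of the last link; the fingertips stand 190 mm ahead of it and the grasp point (between the pads) lies 171 mm ahead of it; z points along the fingers, y is the line along which they close (so a half turn about z gives the same grasp; the last joint's range is limited). The gripper opens to 92 mm and grips with 3 to 60 N. Pads are 20 mm wide; open, the fingers measure 128 mm over their backs; the gripper's body (75 mm by 189 mm) begins 69 mm behind the grasp point.
Start: joints at [1.059, 0.158, 1.597, -0, 1.386, -0.21], TCP at [170.923, 548.993, 404.701] pointing down, gripper open.
Joint ranges: [-2.91, 2.91], [-0.94, 2.29], [0.18, 2.7], [-1.29, 4.43], [0.17, 2.64], [-3, 3]. Speed limits (rad/s): [2.57, 2.57, 3.14, 3.14, 3.14, 3.14].

### API

Orientations are given as a unit quaternion [w, x, y, z].
In Python, from station import arm, grab_frame, camera_info gives the robot as it stands.
- The arm moves only by the tool carry_out, never from a script. Its argument "rows" is a list of rows, each an object with "travel": the shift along the tool's x, y, z in cm, a list of three; "delta_rot": the turn, a rotation vector about the tool's x, y, z in rad, a list of three. A call has 1 to 12 rows; each row shifts and turns the commanded pose from where the row before left it, along the tool's axes as they then stand; what a row does not reach is not made up. A row lasts 1/12 s, in which the tool goes at most 41.7 mm and 7.16 degrees, less where a joint would pass 70% of its speed; a pose out of reach is approached as far as the arm can. A call with a gripper value outside its range is refused whole. "hand" is the finger opening in cm, from 0 to 9.19, set as the call begins (left out, the last holds). The fingers move at their own pace and stop on an object; "squeeze" is the grip in N (left out, the last holds). Time passes only in rows, so rows that do not move let the fingers close. It gives the time, the measured TCP pose, the force, the opening and the grip force at its end, in the units of the state.
- arm.read_state(): the state, without advancing time (a new reading comes with each control period).
- grab_frame(name): name is "side" or "top" or "wrist"; returns the picture (400x640x3 uint8, blue, green, red); there is no depth.
- camera_info(name): a dict with "fx", "fy", "cx", "cy" (pixels), "rvec" (rotation vector, rad) and "tvec" (3), from world to camera coordinates, as OpenCV has them; the wrist camera has in their place "hand_eye" (4x4, takes a point from camera to tool coordinates, whose origin is the TCP and whose axes are the flange's). Camera axes: x right, y down, z forward; pixel columns grow to the right and rows downward; lengths in mm; the calibration is good to about 2 mm. A picture is of the moment at which its call begins: read the wrist's pose just before it. camera_info takes no time and is no camera call.
- arm.hand_in(): hands the job in; it is judged then, once.
The state is a dict: "time_s": time; "q": joint angles; "joint_vel": joint speeds; "effort": joint torques, N m; "position": TCP position; "ee_rot": TCP orientation; "contact_force": force on the tool from outside, world axes, zero at the start; "ft_torque": the same for the moment, N m; "finger_gap": opening from 0.0 (shut) to 1.0 (fully open); "grasp_force": force on a finger pad.
Only numpy, scipy, OpenCV 4.12 (cv2) and the standard library are available. Lean on these libraries where they do the work, as an engineer would, in place of code of your own. Each camera call takes 0.05 s, during which the arm holds its last target. There are 200 camera calls.

## Working session

There is one attempt and no reset: what is moved stays moved. The work goes in short steps, Python scripts to look and compute and a tool call to move; the robot and the scene stay as the last step left them, time stands still between calls to the robot, and variables do not carry over. Pictures are saved under pics/ and viewed, at most 16 in all, crops included, and the job is handed in when it is done.

Besides the shell and the picture viewer there is one more tool, called after "Call:" as name(argument=value, ...), one argument or row to a line, values as JSON. carry_out: Moves the arm, as the interface text tells. Its arguments: {"type":"object","properties":{"rows":{"type":"array"},"hand":{"type":"number"},"squeeze":{"type":"number"}},"required":["rows"]}

```bash
ls; mkdir -p pics; cat > h.py <<'E'
import numpy as np, cv2
from scipy.spatial.transform import Rotation as R
from station import arm, grab_frame, camera_info
def tool():
    s=arm.read_state(); q=s["ee_rot"]
    return np.array(s["position"]), R.from_quat([q[1],q[2],q[3],q[0]]).as_matrix(), s
def cam(name):
    c=camera_info(name); K=(c["fx"],c["fy"],c["cx"],c["cy"])
    if name=="wrist":
        p,Rt,_=tool(); H=np.array(c["hand_eye"]); return K,Rt@H[:3,:3],Rt@H[:3,3]+p
    Rw=cv2.Rodrigues(np.array(c["rvec"],float))[0]; return K,Rw.T,-Rw.T@np.array(c["tvec"],float).ravel()
def ray(C,px):
    K,Rc,o=C; px=np.atleast_2d(np.asarray(px,float))
    d=np.c_[(px[:,0]-K[2])/K[0],(px[:,1]-K[3])/K[1],np.ones(len(px))]@Rc.T
    return o,d
def onz(C,px,z):
    o,d=ray(C,px); return o+d*((z-o[2])/d[:,2])[:,None]
def proj(C,P):
    K,Rc,o=C; c=(np.atleast_2d(P)-o)@Rc
    return np.c_[K[0]*c[:,0]/c[:,2]+K[2],K[1]*c[:,1]/c[:,2]+K[3]]
def tri(C1,p1,C2,p2):
    A=np.zeros((3,3));b=np.zeros(3)
    for C,p in((C1,p1),(C2,p2)):
        o,d=ray(C,p); d=d[0]/np.linalg.norm(d[0]); M=np.eye(3)-np.outer(d,d); A+=M;b+=M@o
    return np.linalg.solve(A,b)
def snap(name,f):
    C=cam(name); im=grab_frame(name); cv2.imwrite("pics/"+f,im); return C,im
E
python3 - <<'E'
from h import *
p,Rt,s=tool(); print(p,Rt.round(2),s)
for n in("top","side","wrist"):
    C,im=snap(n,n+"0.png"); np.set_printoptions(suppress=True,precision=3); print(n,C)
E
```

```text
pics
[170.79777635 548.75690817 403.71365541] [[-0.95  0.3  -0.  ]
 [ 0.3   0.95 -0.  ]
 [ 0.   -0.   -1.  ]] {'time_s': 0.0, 'q': array([ 1.05889052e+00,  1.59047931e-01,  1.59824332e+00, -5.83553045e-06,
        1.38616370e+00, -2.10082275e-01]), 'joint_vel': array([-0.00021638, -0.00016427, -0.0005892 , -0.00087521, -0.00197653,
        0.00167432]), 'effort': array([-1.22761343e-03, -3.85594225e+01, -3.22096145e+01,  6.97688176e-02,
        3.83637333e-02, -1.36872141e-04]), 'position': array([170.79777635, 548.75690817, 403.71365541]), 'ee_rot': array([-3.26203722e-04,  1.50339001e-01,  9.88634067e-01, -8.72147516e-04]), 'contact_force': array([ 0.90400341, -0.09306011,  0.55457892]), 'ft_torque': array([ 0.062469  , -0.00416619, -0.00677307]), 'grasp_force': 0.0, 'finger_gap': 0.9986007149410955}
top ((366.6620905235751, 366.6620905235751, 321.4968857750915, 203.34566264495948), array([[-0.019, -0.996,  0.083],
       [-1.   ,  0.017, -0.024],
       [ 0.023, -0.083, -0.996]]), array([ 463.387,   49.046, 1007.307]))
side ((501.3413113088535, 501.3413113088535, 321.7982850350237, 202.9613798350316), array([[-0.945, -0.186,  0.269],
       [-0.327,  0.549, -0.769],
       [-0.004, -0.815, -0.58 ]]), array([ 238.335, 1003.708,  801.027]))
wrist ((284.2077685992406, 284.2077685992406, 315.45847588364165, 198.69959963750455), array([[ 0.297,  0.928,  0.224],
       [ 0.955, -0.288, -0.072],
       [-0.002,  0.235, -0.972]]), array([107.434, 568.414, 382.794]))
```

View pics/top0.png

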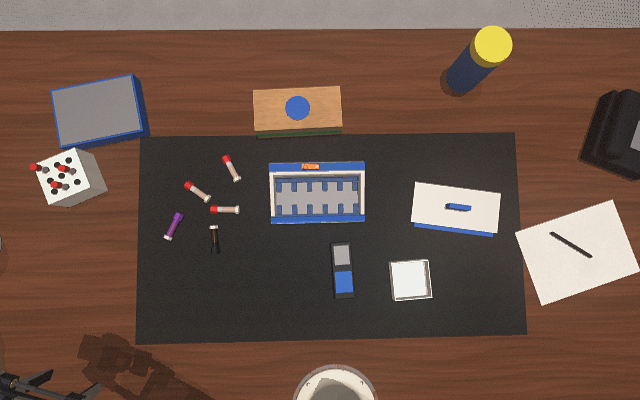

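View pics/side0.png

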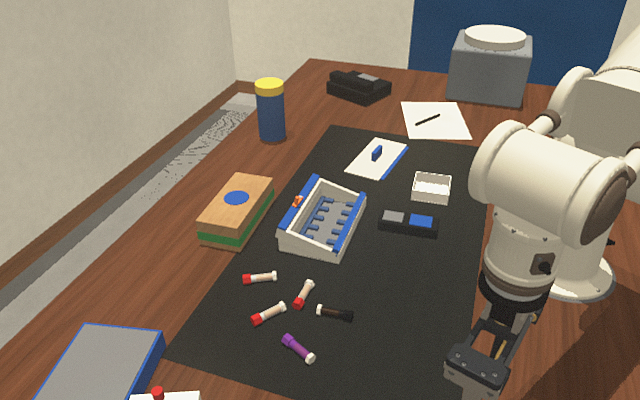

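Candidates in the top view: red-capped tubes at (231,168), (197,191) and (224,210). The purple one (173,226), the black one (214,238) and the red tops in the rack (63,180) are look-alikes. The three red-capped clear tubes on the mat match the description. I'll confirm in a crop and measure.

```bash
cat >> h.py <<'E'
def tubes(C,im,z=10,roi=None,amin=8):
    hsv=cv2.cvtColor(im,cv2.COLOR_BGR2HSV); h,s,v=cv2.split(hsv)
    m=(((h<8)|(h>172))&(s>150)&(v>110)).astype(np.uint8)
    w=((s<50)&(v>170)).astype(np.uint8)
    out=[]
    f=lambda M:[(c,a[4]) for c,a in zip(*[cv2.connectedComponentsWithStats(M)[i][1:] for i in(3,2)])]
    W=[c for c,a in f(w) if a>=3]
    for c,a in f(m):
        if a<amin or (roi and not(roi[0]<c[0]<roi[2] and roi[1]<c[1]<roi[3])): continue
        P=onz(C,[c],z)[0]; best=None
        for k in W:
            Q=onz(C,[k],z)[0]; d=np.linalg.norm((Q-P)[:2])
            if 50<d<76 and (best is None or abs(d-62)<abs(best[1]-62)): best=(Q,d)
        if best is None: print("cap alone",c,a,P); continue
        u=(P-best[0])[:2]/best[1]; ctr=P[:2]-28.5*u
        out.append((c,a,ctr,np.degrees(np.arctan2(u[1],u[0])),best[1]))
    return out
E
python3 - <<'E'
from h import *
np.set_printoptions(suppress=True,precision=1)
C=cam("top"); im=cv2.imread("pics/top0.png")
for t in tubes(C,im,10,(120,130,520,340)): print(*t)
hsv=cv2.cvtColor(im,cv2.COLOR_BGR2HSV)
b=((hsv[...,0]>100)&(hsv[...,0]<125)&(hsv[...,1]>120)&(hsv[...,2]>90)).astype(np.uint8)
n,l,st,ce=cv2.connectedComponentsWithStats(b)
for i in range(1,n):
    if st[i,4]>20 and 120<ce[i,0]<520 and 130<ce[i,1]<340: print(ce[i],st[i],cv2.minAreaRect(np.argwhere(l==i)[:,::-1].astype(np.float32)))
crop=np.hstack([cv2.resize(im[145:255,155:265],(440,440),interpolation=2),cv2.resize(im[155:245,260:350],(360,360),interpolation=2)[:].copy() if 0 else cv2.copyMakeBorder(cv2.resize(im[150:240,260:350],(360,360),interpolation=2),0,80,0,0,0)])
cv2.imwrite("pics/crop.png",crop)
E
```

```text
[225.6 158.5] 53 [649.3 271.9] 28.133747445187712 62.96579862259767
[187.7 185. ] 55 [586.4 364.3] 55.25370406965157 62.05594901565182
[213.3 209. ] 61 [535.5 289.7] 88.62751986483784 61.93019003808186
[318.5 166.4] [269 162  96   9 597] ((316.5063781738281, 166.33949279785156), (7.413774490356445, 95.1340103149414), 88.91908264160156)
[459.6 206.5] [449 203  22   7  97] ((459.6399841308594, 206.5199737548828), (21.213205337524414, 4.525484085083008), 8.13010311126709)
[317.4 218.5] [271 215  94   8 609] ((317.5, 218.50001525878906), (6.5761542320251465, 93.13256072998047), 88.72696685791016)
[453.  229.4] [414 223  79  14 335] ((453.0087890625, 229.4344940185547), (79.03389739990234, 4.163156509399414), 7.594643592834473)
[343.4 281.5] [335 271  18  22 364] ((343.5, 281.5), (21.0, 17.0), 90.0)
```

View pics/crop.png

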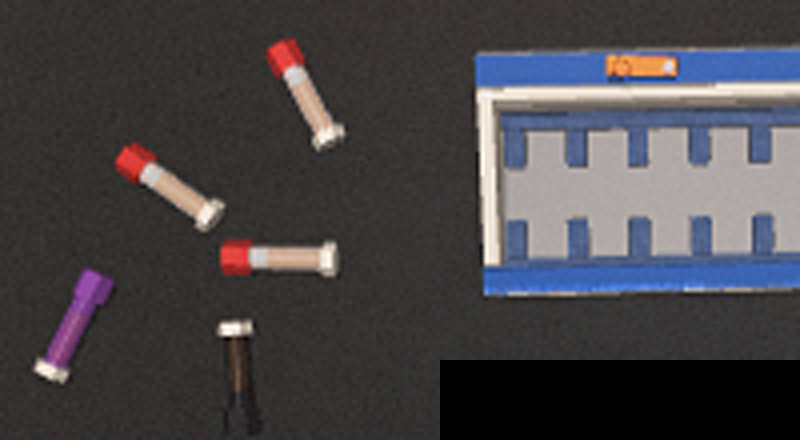

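Crop confirms three red-capped clear tubes: A (225,158), B (188,185) and C (213,209). The purple and black ones are decoys. The comb teeth are visible too. Next: a move planner, and a rough case pose from the teeth.

```bash
cat >> h.py <<'E'
def Ryaw(a): # tool pointing down, tool x at world angle a (deg)
    a=np.radians(a); return np.array([[np.cos(a),np.sin(a),0],[np.sin(a),-np.cos(a),0],[0,0,-1]])
def plan(p1,R1,n,p0=None,R0=None):
    if p0 is None: p0,R0,_=tool()
    w=R.from_matrix(R0.T@R1).as_rotvec()/n; S=R.from_rotvec(w).as_matrix()
    M=sum(np.linalg.matrix_power(S,k) for k in range(n)); t=np.linalg.solve(M,R0.T@(np.array(p1)-p0))/10
    print(n,"rows travel",t.round(2).tolist(),"rot",w.round(3).tolist(),"|t|%.2f deg%.1f"%(np.linalg.norm(t),np.degrees(np.linalg.norm(w))))
    return np.array(p1),R1
E
python3 - <<'E'
from h import *
np.set_printoptions(suppress=True,precision=1)
C=cam("top"); print(onz(C,[[317.6,197.8],[279,198],[355,197]],14))
plan([586.4,364.3,300],Ryaw(235.3),12)
E
```

```text
[[561.4  35.3  14. ]
 [562.7 140.1  14. ]
 [561.9 -66.8  14. ]]
12 rows travel [-3.11, -2.6, 0.87] rot [-0.0, -0.0, -0.106] |t|4.14 deg6.0
```

Call:
carry_out(
  rows=[
    {"travel": [-3.11, -2.6, 0.87], "delta_rot": [0, 0, -0.106]},
    {"travel": [-3.11, -2.6, 0.87], "delta_rot": [0, 0, -0.106]},
    {"travel": [-3.11, -2.6, 0.87], "delta_rot": [0, 0, -0.106]},
    {"travel": [-3.11, -2.6, 0.87], "delta_rot": [0, 0, -0.106]},
    {"travel": [-3.11, -2.6, 0.87], "delta_rot": [0, 0, -0.106]},
    {"travel": [-3.11, -2.6, 0.87], "delta_rot": [0, 0, -0.106]},
    {"travel": [-3.11, -2.6, 0.87], "delta_rot": [0, 0, -0.106]},
    {"travel": [-3.11, -2.6, 0.87], "delta_rot": [0, 0, -0.106]},
    {"travel": [-3.11, -2.6, 0.87], "delta_rot": [0, 0, -0.106]},
    {"travel": [-3.11, -2.6, 0.87], "delta_rot": [0, 0, -0.106]},
    {"travel": [-3.11, -2.6, 0.87], "delta_rot": [0, 0, -0.106]},
    {"travel": [-3.11, -2.6, 0.87], "delta_rot": [0, 0, -0.106]},
  ],
  hand=5,
)

```text
time_s: 1.15
position: [587.6, 364.3, 299.6]
ee_rot: [-0.0, -0.466, 0.885, -0.0]
contact_force: [-0.2, 0.2, 1.4]
finger_gap: 0.546
grasp_force: 0.0
```

```bash
python3 - <<'E'
from h import *
np.set_printoptions(suppress=True,precision=1)
p,Rt,s=tool(); print(p,s["time_s"],np.degrees(np.arctan2(Rt[1,0],Rt[0,0])))
C,im=snap("wrist","w1.png")
for t in tubes(C,im,10,None,60): print(*t)
plan([586.4,364.3,181],Ryaw(235.3),6)
E
```

```text
[587.6 364.3 299.6] 1.15 -124.40932331571206
cap alone [196.8 182.5] 496 [671.1 286.1  10. ]
[334.5 127. ] 426 [555.3 336.2] -139.22839319148454 55.69911490966413
[317.7 225.5] 435 [581.7 409.4] -50.21501469352853 68.26256523122119
6 rows travel [0.05, 0.09, 1.88] rot [0.0, -0.0, 0.001] |t|1.88 deg0.1
```

View pics/w1.png

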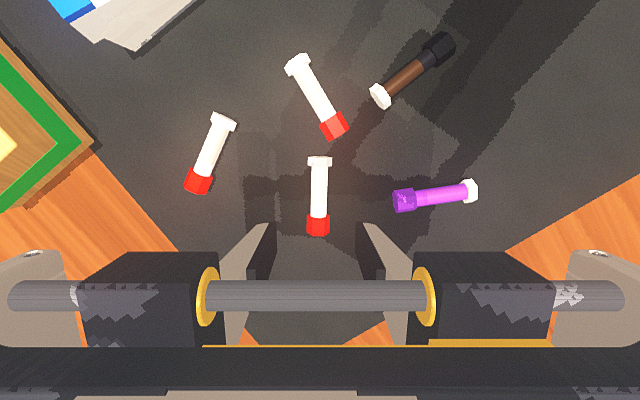

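Wrist view: B is centred (cap 318,225; foot 320,161), C is at (320,98) and A at (212,153). The barrels look white at this exposure. I'll fix the pairing to use cap plus the white barrel/foot blob.

```bash
cat >> h.py <<'E'
def wt(C,im,z=10,amin=60):
    "whole tube: red cap + touching white blob -> far-end axis; centre from cap centroid"
    hsv=cv2.cvtColor(im,cv2.COLOR_BGR2HSV); h,s,v=cv2.split(hsv)
    m=(((h<8)|(h>172))&(s>150)&(v>110)).astype(np.uint8); w=((s<60)&(v>150)).astype(np.uint8)
    nw,lw,sw,cw=cv2.connectedComponentsWithStats(w); n,l,st,ce=cv2.connectedComponentsWithStats(m); out=[]
    for i in range(1,n):
        if st[i,4]<amin: continue
        near=cv2.dilate((l==i).astype(np.uint8),np.ones((7,7)))*lw
        k=np.bincount(near[near>0]); 
        if len(k)==0: continue
        k=k.argmax(); pts=np.argwhere((lw==k)|(l==i))[:,::-1]
        W=onz(C,pts,z)[:,:2]; P=onz(C,[ce[i]],z)[0,:2]; D=W-P; d=np.hypot(*D.T)
        far=D[d>np.percentile(d,90)].mean(0); u=-far/np.hypot(*far)
        e=W@u; ctr=P+u*((e.max()+e.min())/2-P@u)
        out.append((ctr,np.degrees(np.arctan2(*u[::-1])),e.max()-e.min())); print(ce[i].round(),"ctr",ctr.round(1),"capctr",(P-28.5*u).round(1),"yaw %.1f len %.1f"%out[-1][1:])
    return out
E
python3 - <<'E'
from h import *
C=cam("wrist"); wt(C,cv2.imread("pics/w1.png"))
E
```

```text
[335. 127.] ctr [538.1 287.1] capctr [538.2 288.2] yaw 87.8 len 76.8
[197. 183.] ctr [649.  272.9] capctr [648.8 272.8] yaw 28.3 len 78.6
[318. 226.] ctr [587.5 362.3] capctr [587.3 362.1] yaw 54.3 len 78.1
```

Call:
carry_out(
  rows=[
    {"travel": [0.05, 0, 2.13], "delta_rot": [0, 0, 0]},
    {"travel": [0.05, 0, 2.13], "delta_rot": [0, 0, 0]},
    {"travel": [0.05, 0, 2.13], "delta_rot": [0, 0, 0]},
    {"travel": [0, 0, 2.13], "delta_rot": [0, 0, 0]},
    {"travel": [0, 0, 2.13], "delta_rot": [0, 0, 0]},
    {"travel": [0, 0, 0], "delta_rot": [0, 0, 0]},
    {"travel": [0, 0, 0], "delta_rot": [0, 0, 0]},
  ],
)

```text
time_s: 1.78
position: [584.5, 364.2, 193.3]
ee_rot: [-0.001, -0.465, 0.886, 0.0]
contact_force: [0.1, -0.2, 0.7]
finger_gap: 0.541
grasp_force: 0.0
```

Call:
carry_out(
  rows=[
    {"travel": [0, 0, 0], "delta_rot": [0, 0, 0]},
    {"travel": [0, 0, 0], "delta_rot": [0, 0, 0]},
    {"travel": [0, 0, 0], "delta_rot": [0, 0, 0]},
    {"travel": [0, 0, 0], "delta_rot": [0, 0, 0]},
    {"travel": [0, 0, 0], "delta_rot": [0, 0, 0]},
    {"travel": [0, 0, 0], "delta_rot": [0, 0, 0]},
    {"travel": [0, 0, -2.5], "delta_rot": [0, 0, 0]},
    {"travel": [0, 0, -2.5], "delta_rot": [0, 0, 0]},
    {"travel": [0, 0, -2.5], "delta_rot": [0, 0, 0]},
    {"travel": [0, 0, -2.5], "delta_rot": [0, 0, 0]},
  ],
  hand=0.5,
  squeeze=20,
)

```text
time_s: 2.62
position: [584.5, 364.2, 295.1]
ee_rot: [-0.0, -0.465, 0.885, 0.0]
contact_force: [-0.8, -0.2, 0.1]
finger_gap: 0.167
grasp_force: 20.0
```

```bash
python3 - <<'E'
from h import *
p,Rt,s=tool(); print(p,s["time_s"],s["finger_gap"],s["grasp_force"])
# look spot: 60mm on robot side of case, camera looks
plan([545,36,390],Ryaw(180),12)
E
```

```text
[584.52309012 364.18736358 295.11244054] 2.6167 0.16678767532568062 19.978612661361694
12 rows travel [1.72, -2.29, -0.79] rot [0.0, -0.0, 0.081] |t|2.97 deg4.6
```

Call:
carry_out(
  rows=[
    {"travel": [1.72, -2.29, -0.79], "delta_rot": [0, 0, 0.081]},
    {"travel": [1.72, -2.29, -0.79], "delta_rot": [0, 0, 0.081]},
    {"travel": [1.72, -2.29, -0.79], "delta_rot": [0, 0, 0.081]},
    {"travel": [1.72, -2.29, -0.79], "delta_rot": [0, 0, 0.081]},
    {"travel": [1.72, -2.29, -0.79], "delta_rot": [0, 0, 0.081]},
    {"travel": [1.72, -2.29, -0.79], "delta_rot": [0, 0, 0.081]},
    {"travel": [1.72, -2.29, -0.79], "delta_rot": [0, 0, 0.081]},
    {"travel": [1.72, -2.29, -0.79], "delta_rot": [0, 0, 0.081]},
    {"travel": [1.72, -2.29, -0.79], "delta_rot": [0, 0, 0.081]},
    {"travel": [1.72, -2.29, -0.79], "delta_rot": [0, 0, 0.081]},
    {"travel": [1.72, -2.29, -0.79], "delta_rot": [0, 0, 0.081]},
    {"travel": [1.72, -2.29, -0.79], "delta_rot": [0, 0, 0.081]},
  ],
)

```text
time_s: 3.62
position: [543.4, 35.0, 389.3]
ee_rot: [0.0, 0.005, 1.0, -0.0]
contact_force: [0.1, -0.8, -0.7]
finger_gap: 0.168
grasp_force: 20.0
```

```bash
python3 - <<'E'
from h import *
p,Rt,s=tool(); print(p,Rt.round(3),s["finger_gap"])
C,im=snap("wrist","w2.png"); print(C)
E
```

```text
[543.44830085  35.03011775 389.30163047] [[-1.    0.01  0.  ]
 [ 0.01  1.   -0.  ]
 [-0.   -0.   -1.  ]] 0.16826628739372734
((284.2077685992406, 284.2077685992406, 315.45847588364165, 198.69959963750455), array([[ 9.58251896e-03,  9.71868324e-01,  2.35329845e-01],
       [ 9.99954030e-01, -9.23438704e-03, -2.58135642e-03],
       [-3.35611671e-04,  2.35343762e-01, -9.71912136e-01]]), array([477.1196876 ,  35.74019642, 368.24703442]))
```

View pics/w2.png

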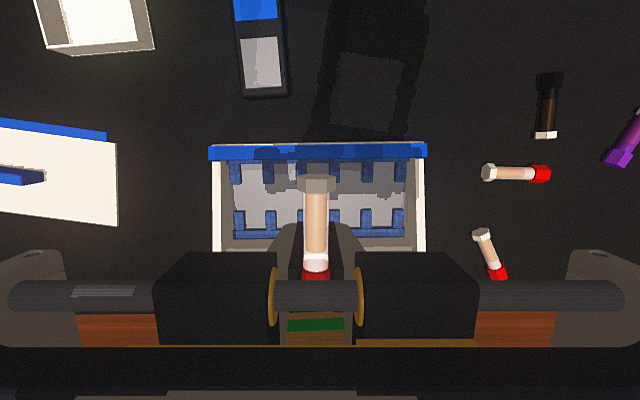

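Case seen: ledge strip at v≈143–160, front comb tips at v≈182, back comb tips at v≈210, walls at u≈213 and 425. The tube is held straight. Measuring teeth and ledge.

```bash
python3 - <<'E'
from h import *
np.set_printoptions(suppress=True,precision=1)
p=np.array([543.45,35.03,389.3])
C=cam("wrist"); im=cv2.imread("pics/w2.png")
hsv=cv2.cvtColor(im,cv2.COLOR_BGR2HSV)
b=((hsv[...,0]>100)&(hsv[...,0]<128)&(hsv[...,1]>110)&(hsv[...,2]>40)).astype(np.uint8)
# per column: first blue below v=195, last blue above v=195 (z=14 tops)
for lo,hi,name in((196,232,'back'),(163,194,'front')):
    sub=b[lo:hi,215:425]; cols=sub.sum(0); 
    rows=[]
    for u in range(215,425):
        k=np.flatnonzero(sub[:,u-215])
        rows.append((k[0] if name=='back' else k[-1])+lo if len(k) else -1)
    print(name,rows)
up=b[138:165,200:440]; ys,xs=np.nonzero(up)
print("ledge", [(u,138+np.flatnonzero(b[138:165,u])[[0,-1]]) for u in (212,220,250,300,340,380,415,424) if b[138:165,u].any()], xs.min()+200,xs.max()+200)
E
```

```text
back [-1, -1, -1, -1, -1, -1, -1, -1, -1, -1, -1, -1, -1, -1, -1, -1, -1, -1, np.int64(212), np.int64(212), np.int64(212), np.int64(212), np.int64(212), np.int64(212), np.int64(212), np.int64(212), np.int64(212), np.int64(212), np.int64(216), np.int64(222), np.int64(231), np.int64(231), np.int64(231), np.int64(231), np.int64(231), np.int64(231), np.int64(231), np.int64(231), np.int64(231), np.int64(231), np.int64(230), np.int64(230), np.int64(231), np.int64(230), np.int64(230), np.int64(230), np.int64(230), np.int64(230), np.int64(230), np.int64(230), np.int64(212), np.int64(211), np.int64(211), np.int64(211), np.int64(211), np.int64(211), np.int64(211), np.int64(211), np.int64(211), np.int64(211), np.int64(214), np.int64(230), np.int64(230), np.int64(230), np.int64(230), -1, -1, -1, -1, -1, -1, -1, -1, -1, -1, -1, -1, -1, -1, -1, -1, -1, np.int64(212), np.int64(211), np.int64(211), np.int64(211), np.int64(211), np.int64(211), -1, -1, -1, -1, -1, -1, -1, -1, -1, -1, -1, -1, -1, -1, -1, -1, -1, -1, -1, -1, -1, -1, -1, -1, -1, -1, np.int64(216), np.int64(210), np.int64(211), np.int64(2
[... 2458 characters left out ...]
(181), np.int64(181), np.int64(181), np.int64(181), np.int64(181), np.int64(181), np.int64(181), np.int64(181), np.int64(180), -1, -1, -1, -1, -1, -1, -1, -1, -1, -1, -1, -1, -1, -1, -1, -1, -1, -1, -1, -1, -1, np.int64(180), np.int64(180), np.int64(181), np.int64(181), np.int64(181), np.int64(181), np.int64(181), np.int64(181), np.int64(181), np.int64(181), np.int64(181), np.int64(179), np.int64(164), -1, -1, -1, -1, -1, -1, -1, -1, -1, -1, -1, -1, -1, -1, -1, -1, -1, -1]
ledge [(212, array([146, 160])), (220, array([146, 160])), (250, array([146, 163])), (300, array([145, 162])), (340, array([145, 161])), (380, array([144, 161])), (415, array([143, 157])), (424, array([143, 157]))] 208 427
```

```bash
python3 - <<'E'
from h import *
np.set_printoptions(suppress=True,precision=1)
C=cam("wrist")
F=onz(C,[[235.5,183.5],[399.3,181.7]],14); B5=onz(C,[[238.3,212],[397.5,209.3]],5); B14=onz(C,[[238.3,212],[397.5,209.3]],14)
print(F,B5,B14)
m=(F+B5)/2; print("mid",m.mean(0)); d=m[1]-m[0]; print("yaw",np.degrees(np.arctan2(-d[0],d[1])),np.hypot(*d[:2]))
L=onz(C,[[208,146.2],[427,143]],57); print(L)
E
```

```text
[[540.8 -70.9  14. ]
 [541.6 137.3  14. ]] [[581.2 -72.9   5. ]
 [580.5 139.6   5. ]] [[578.6 -70.3  14. ]
 [578.  136.9  14. ]]
mid [561.   33.3   9.5]
yaw -0.015082664864440577 210.3438926518646
[[491.5 -84.8  57. ]
 [491.7 152.3  57. ]]
```

Call:
carry_out(
  rows=[
    {"travel": [-0.83, -2.16, 1.0], "delta_rot": [0, 0, 0]},
    {"travel": [-0.83, -2.16, 2.0], "delta_rot": [0, 0, 0.01]},
    {"travel": [0, 0, 3.5], "delta_rot": [0, 0, 0]},
    {"travel": [0, 0, 3.5], "delta_rot": [0, 0, 0]},
    {"travel": [0, 0, 3.5], "delta_rot": [0, 0, 0]},
    {"travel": [0, 0, 3.0], "delta_rot": [0, 0, 0]},
    {"travel": [0, 0, 1.5], "delta_rot": [0, 0, 0]},
    {"travel": [0, 0, 0.7], "delta_rot": [0, 0, 0]},
    {"travel": [0, 0, 0.2], "delta_rot": [0, 0, 0]},
    {"travel": [0, 0, 0], "delta_rot": [0, 0, 0]},
    {"travel": [0, 0, 0], "delta_rot": [0, 0, 0]},
  ],
)

```text
time_s: 4.58
position: [560.9, -7.0, 200.7]
ee_rot: [0.001, 0.008, 1.0, -0.0]
contact_force: [-0.4, 0.2, -0.6]
finger_gap: 0.165
grasp_force: 20.0
```

Call:
carry_out(
  rows=[
    {"travel": [0, 0, 0.2], "delta_rot": [0, 0, 0]},
    {"travel": [0, 0, 0], "delta_rot": [0, 0, 0]},
    {"travel": [0, 0, 0], "delta_rot": [0, 0, 0]},
    {"travel": [0, 0, 0], "delta_rot": [0, 0, 0]},
    {"travel": [0, 0, -1.0], "delta_rot": [0, 0, 0]},
    {"travel": [0, 0, -3], "delta_rot": [0, 0, 0]},
    {"travel": [0, 0, -3], "delta_rot": [0, 0, 0]},
    {"travel": [0, 0, -3], "delta_rot": [0, 0, 0]},
    {"travel": [0, 0, -3], "delta_rot": [0, 0, 0]},
    {"travel": [0, 0, -1], "delta_rot": [0, 0, 0]},
  ],
  hand=2.4,
)

```text
time_s: 5.42
position: [561.7, -7.1, 344.0]
ee_rot: [0.004, 0.008, 1.0, -0.001]
contact_force: [0.4, -0.3, 0.7]
finger_gap: 0.263
grasp_force: 0.0
```

```bash
python3 - <<'E'
from h import *
p,Rt,s=tool(); print(p,s["time_s"],s["finger_gap"])
C,im=snap("top","t2.png"); 
for t in tubes(C,im,10,(120,130,520,340)): print(*t)
plan([649.2,272.4,300],Ryaw(208.2),9)
E
```

```text
[561.72596459  -7.12130622 344.03314258] 5.4167 0.2626675966722255
[225.7037037  158.40740741] 54 [649.30483415 272.06393659] 27.466093403169136 62.98160995943997
[213.32786885 208.98360656] 61 [535.80551102 289.67368818] 89.28528446465371 61.56507711336806
9 rows travel [-1.61, 2.87, 0.49] rot [-0.0, 0.001, -0.056] |t|3.33 deg3.2
```

Call:
carry_out(
  rows=[
    {"travel": [-1.61, 2.87, 0.49], "delta_rot": [0, 0.001, -0.056]},
    {"travel": [-1.61, 2.87, 0.49], "delta_rot": [0, 0.001, -0.056]},
    {"travel": [-1.61, 2.87, 0.49], "delta_rot": [0, 0.001, -0.056]},
    {"travel": [-1.61, 2.87, 0.49], "delta_rot": [0, 0.001, -0.056]},
    {"travel": [-1.61, 2.87, 0.49], "delta_rot": [0, 0.001, -0.056]},
    {"travel": [-1.61, 2.87, 0.49], "delta_rot": [0, 0.001, -0.056]},
    {"travel": [-1.61, 2.87, 0.49], "delta_rot": [0, 0.001, -0.056]},
    {"travel": [-1.61, 2.87, 0.49], "delta_rot": [0, 0.001, -0.056]},
    {"travel": [-1.61, 2.87, 0.49], "delta_rot": [0, 0, -0.056]},
    {"travel": [0, 0, 0], "delta_rot": [0, 0, 0]},
  ],
  hand=5,
)

```text
time_s: 6.3
position: [646.0, 278.0, 289.9]
ee_rot: [-0.006, -0.245, 0.969, 0.001]
contact_force: [-0.2, 0.3, 0.2]
finger_gap: 0.544
grasp_force: 0.0
```

```bash
python3 - <<'E'
from h import *
p,Rt,s=tool(); print(p,Rt.round(3))
C,im=snap("wrist","w3.png"); T=wt(C,im)
plan([649.2,272.4,193],Ryaw(208.2),5)
E
```

```text
[646.01974844 277.97402962 289.92515992] [[-0.88  -0.475 -0.012]
 [-0.476  0.88  -0.   ]
 [ 0.011  0.005 -1.   ]]
[414. 118.] ctr [532.7 289.6] capctr [532.7 289.6] yaw 87.7 len 78.1
[309. 232.] ctr [645.6 272.2] capctr [646.1 272.5] yaw 28.5 len 79.3
5 rows travel [-0.03, -0.08, 1.95] rot [0.001, -0.002, 0.0] |t|1.95 deg0.1
```

```bash
python3 - <<'E'
from h import *
p,Rt,s=tool(); print(p,Rt.round(3),s["time_s"])
plan([648.2,272.4,193],Ryaw(208.2),5)
C,im=snap("wrist","w3.png"); print(tool()[0]);T=wt(C,im)
E
```

```text
[646.42833148 275.45750513 290.44967434] [[-0.881 -0.473 -0.012]
 [-0.473  0.881 -0.002]
 [ 0.011  0.004 -1.   ]] 6.35
5 rows travel [-0.02, -0.07, 1.95] rot [0.001, -0.002, 0.0] |t|1.95 deg0.1
[646.85137627 273.70439051 291.15776085]
[417. 119.] ctr [532.7 289.6] capctr [532.7 289.6] yaw 87.7 len 78.3
[312. 232.] ctr [645.7 272.2] capctr [646.1 272.4] yaw 28.4 len 79.6
```

Call:
carry_out(
  rows=[
    {"travel": [-0.02, 0, 1.95], "delta_rot": [0.001, -0.002, 0]},
    {"travel": [-0.02, 0, 1.95], "delta_rot": [0.001, -0.002, 0]},
    {"travel": [-0.02, 0, 1.95], "delta_rot": [0.001, -0.002, 0]},
    {"travel": [-0.02, 0, 1.95], "delta_rot": [0.001, -0.002, 0]},
    {"travel": [-0.02, 0, 1.95], "delta_rot": [0.001, -0.002, 0]},
    {"travel": [0, 0, 0], "delta_rot": [0, 0, 0]},
    {"travel": [0, 0, 0], "delta_rot": [0, 0, 0]},
    {"travel": [0, 0, 0], "delta_rot": [0, 0, 0]},
  ],
)

```text
time_s: 7.07
position: [648.6, 272.3, 196.9]
ee_rot: [0.002, -0.241, 0.97, -0.001]
contact_force: [0.2, 1.0, -0.3]
finger_gap: 0.547
grasp_force: 0.0
```

Position is good; going 3 mm lower, gripping and lifting.

Call:
carry_out(
  rows=[
    {"travel": [0, 0, 0.35], "delta_rot": [0, 0, 0]},
    {"travel": [0, 0, 0], "delta_rot": [0, 0, 0]},
    {"travel": [0, 0, 0], "delta_rot": [0, 0, 0]},
    {"travel": [0, 0, 0], "delta_rot": [0, 0, 0]},
    {"travel": [0, 0, 0], "delta_rot": [0, 0, 0]},
    {"travel": [0, 0, 0], "delta_rot": [0, 0, 0]},
    {"travel": [0, 0, -2.5], "delta_rot": [0, 0, 0]},
    {"travel": [0, 0, -3.5], "delta_rot": [0, 0, 0]},
    {"travel": [0, 0, -3.5], "delta_rot": [0, 0, 0]},
    {"travel": [0, 0, -3.5], "delta_rot": [0, 0, 0]},
    {"travel": [0, 0, 0], "delta_rot": [0, 0, 0]},
    {"travel": [0, 0, 0], "delta_rot": [0, 0, 0]},
  ],
  hand=0.5,
)

```text
time_s: 8.07
position: [648.6, 273.6, 326.1]
ee_rot: [0.005, -0.242, 0.97, -0.001]
contact_force: [-0.2, 0.5, -1.0]
finger_gap: 0.168
grasp_force: 20.0
```

```bash
python3 - <<'E'
from h import *
p,Rt,s=tool(); print(p,s["finger_gap"],s["grasp_force"])
plan([560.5,33.8,325],Ryaw(180),8)
E
```

```text
[648.62796492 273.56026655 326.12604421] 0.1681860809174263 19.999029636383057
8 rows travel [1.89, -2.61, 0.01] rot [-0.0, 0.001, 0.061] |t|3.22 deg3.5
```

Call:
carry_out(
  rows=[
    {"travel": [1.89, -2.61, 0.01], "delta_rot": [0, 0.001, 0.061]},
    {"travel": [1.89, -2.61, 0.01], "delta_rot": [0, 0.001, 0.061]},
    {"travel": [1.89, -2.61, 0.01], "delta_rot": [0, 0.001, 0.061]},
    {"travel": [1.89, -2.61, 0.01], "delta_rot": [0, 0.001, 0.061]},
    {"travel": [1.89, -2.61, 0.01], "delta_rot": [0, 0.001, 0.061]},
    {"travel": [1.89, -2.61, 0.01], "delta_rot": [0, 0.001, 0.061]},
    {"travel": [1.89, -2.61, 0.01], "delta_rot": [0, 0.001, 0.061]},
    {"travel": [1.89, -2.61, 0.01], "delta_rot": [0, 0.001, 0.061]},
    {"travel": [0, 0, 0], "delta_rot": [0, 0, 0]},
    {"travel": [0, 0, 0], "delta_rot": [0, 0, 0]},
    {"travel": [0, 0, 0], "delta_rot": [0, 0, 0]},
    {"travel": [0, 0, 0], "delta_rot": [0, 0, 0]},
  ],
)

```text
time_s: 9.07
position: [560.0, 34.4, 321.6]
ee_rot: [-0.003, -0.001, 1.0, -0.001]
contact_force: [-0.2, 0.2, -0.2]
finger_gap: 0.17
grasp_force: 20.0
```

```bash
python3 - <<'E'
from h import *
p,Rt,s=tool(); print(p,Rt.round(3),s["finger_gap"],s["grasp_force"])
plan([560.5,33.8,198.5],Ryaw(180),5)
C,im=snap("wrist","w4.png")
E
```

```text
[560.00471694  34.37643081 321.56652367] [[-1.    -0.002 -0.005]
 [-0.002  1.    -0.003]
 [ 0.005 -0.003 -1.   ]] 0.1698508167885982 19.99913066625595
5 rows travel [-0.02, -0.01, 2.46] rot [-0.001, -0.001, 0.0] |t|2.46 deg0.1
```

View pics/w4.png

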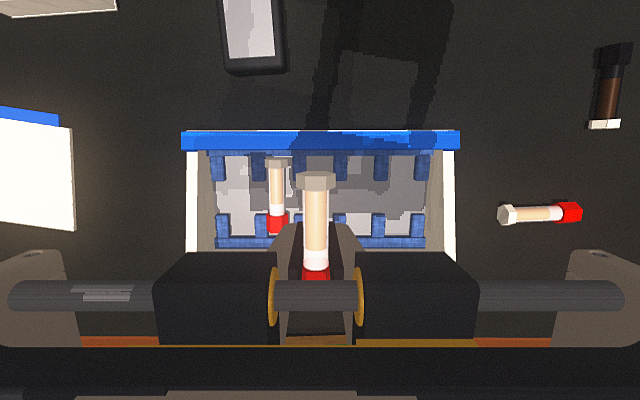

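Tube B lies in pocket 1 at (277,195), and tube A hangs centred over pocket 2. Lowering.

Call:
carry_out(
  rows=[
    {"travel": [-0.02, 0, 3], "delta_rot": [-0.001, -0.001, 0]},
    {"travel": [-0.02, 0, 3], "delta_rot": [-0.001, -0.001, 0]},
    {"travel": [0, 0, 3], "delta_rot": [-0.001, -0.001, 0]},
    {"travel": [0, 0, 2], "delta_rot": [0, -0.001, 0]},
    {"travel": [0, 0, 1], "delta_rot": [0, -0.001, 0]},
    {"travel": [0, 0, 0.2], "delta_rot": [0, 0, 0]},
    {"travel": [0, 0, 0], "delta_rot": [0, 0, 0]},
    {"travel": [0, 0, 0], "delta_rot": [0, 0, 0]},
    {"travel": [0, 0, 0], "delta_rot": [0, 0, 0]},
  ],
)

```text
time_s: 9.87
position: [560.4, 33.7, 200.9]
ee_rot: [0.001, -0.001, 1.0, -0.0]
contact_force: [-0.0, -0.4, -0.5]
finger_gap: 0.164
grasp_force: 20.0
```

Call:
carry_out(
  rows=[
    {"travel": [0, 0, 0], "delta_rot": [0, 0, 0]},
    {"travel": [0, 0, 0], "delta_rot": [0, 0, 0]},
    {"travel": [0, 0, 0], "delta_rot": [0, 0, 0]},
    {"travel": [0, 0, 0], "delta_rot": [0, 0, 0]},
    {"travel": [0, 0, -1.0], "delta_rot": [0, 0, 0]},
    {"travel": [0, 0, -3], "delta_rot": [0, 0, 0]},
    {"travel": [0, 0, -3], "delta_rot": [0, 0, 0]},
    {"travel": [0, 0, -3], "delta_rot": [0, 0, 0]},
    {"travel": [0, 0, -3], "delta_rot": [0, 0, 0]},
    {"travel": [0, 0, 0], "delta_rot": [0, 0, 0]},
    {"travel": [0, 0, 0], "delta_rot": [0, 0, 0]},
  ],
  hand=2.4,
)

```text
time_s: 10.78
position: [560.5, 33.3, 333.2]
ee_rot: [0.003, -0.0, 1.0, -0.001]
contact_force: [-0.2, 0.1, -0.5]
finger_gap: 0.261
grasp_force: 0.0
```

```bash
python3 - <<'E'
from h import *
p,Rt,s=tool(); print(p,s["time_s"],s["finger_gap"])
C,im=snap("top","t3.png"); 
for t in tubes(C,im,10,(120,130,520,340)): print(*t)
plan([536,289,290],Ryaw(88.5),12)
E
```

```text
[560.50987475  33.34791788 333.15708889] 10.7833 0.2605005715105554
[220.2        193.06666667] 60 [580.87457814 271.38692412] 93.31213137018828 62.207962476743354
12 rows travel [1.75, 1.62, 0.34] rot [0.0, 0.0, 0.133] |t|2.41 deg7.6
```

Tube C was knocked aside, from (536,289) to (581,271), so I'm re-targeting.

```bash
python3 - <<'E'
from h import *
plan([581,271,290],Ryaw(97),12)
E
```

```text
12 rows travel [1.18, 1.82, 0.34] rot [0.0, 0.0, 0.121] |t|2.20 deg6.9
```

Call:
carry_out(
  rows=[
    {"travel": [1.18, 1.82, 0.34], "delta_rot": [0, 0, 0.121]},
    {"travel": [1.18, 1.82, 0.34], "delta_rot": [0, 0, 0.121]},
    {"travel": [1.18, 1.82, 0.34], "delta_rot": [0, 0, 0.121]},
    {"travel": [1.18, 1.82, 0.34], "delta_rot": [0, 0, 0.121]},
    {"travel": [1.18, 1.82, 0.34], "delta_rot": [0, 0, 0.121]},
    {"travel": [1.18, 1.82, 0.34], "delta_rot": [0, 0, 0.121]},
    {"travel": [1.18, 1.82, 0.34], "delta_rot": [0, 0, 0.121]},
    {"travel": [1.18, 1.82, 0.34], "delta_rot": [0, 0, 0.121]},
    {"travel": [1.18, 1.82, 0.34], "delta_rot": [0, 0, 0.121]},
    {"travel": [1.18, 1.82, 0.34], "delta_rot": [0, 0, 0.121]},
    {"travel": [1.18, 1.82, 0.34], "delta_rot": [0, 0, 0.121]},
    {"travel": [1.18, 1.82, 0.34], "delta_rot": [0, 0, 0.121]},
  ],
  hand=5,
)

```text
time_s: 11.83
position: [580.5, 271.7, 286.7]
ee_rot: [-0.001, 0.666, 0.746, -0.002]
contact_force: [1.0, -0.4, 1.2]
finger_gap: 0.545
grasp_force: 0.0
```

Call:
carry_out(
  rows=[
    {"travel": [0, 0, 0], "delta_rot": [0, 0, 0]},
    {"travel": [0, 0, 0], "delta_rot": [0, 0, 0]},
    {"travel": [0, 0, 0], "delta_rot": [0, 0, 0]},
    {"travel": [0, 0, 0], "delta_rot": [0, 0, 0]},
  ],
)

```text
time_s: 12.17
position: [580.6, 269.9, 288.7]
ee_rot: [-0.0, 0.663, 0.748, -0.001]
contact_force: [-0.0, 0.6, 0.7]
finger_gap: 0.542
grasp_force: 0.0
```

```bash
python3 - <<'E'
from h import *
p,Rt,s=tool(); print(p,Rt.round(3))
C,im=snap("wrist","w5.png"); T=wt(C,im)
plan([581,271,193],Ryaw(93.3),5)
if T: plan([*T[0][0],193],Ryaw(T[0][1]),5)
E
```

```text
[580.61931134 269.92953465 288.72914437] [[-0.12   0.993 -0.001]
 [ 0.993  0.12  -0.001]
 [-0.001 -0.001 -1.   ]]
[316. 171.] ctr [578.  268.5] capctr [577.9 270.4] yaw 92.6 len 80.7
5 rows travel [0.02, 0.01, 1.92] rot [-0.0, 0.0, 0.012] |t|1.92 deg0.7
5 rows travel [-0.02, -0.06, 1.92] rot [-0.0, 0.0, 0.015] |t|1.92 deg0.9
```

Call:
carry_out(
  rows=[
    {"travel": [0, -0.03, 1.92], "delta_rot": [0, 0, 0.013]},
    {"travel": [0, -0.03, 1.92], "delta_rot": [0, 0, 0.013]},
    {"travel": [0, -0.03, 1.92], "delta_rot": [0, 0, 0.013]},
    {"travel": [0, -0.03, 1.92], "delta_rot": [0, 0, 0.013]},
    {"travel": [0, -0.03, 1.92], "delta_rot": [0, 0, 0.013]},
    {"travel": [0, 0, 0], "delta_rot": [0, 0, 0]},
    {"travel": [0, 0, 0], "delta_rot": [0, 0, 0]},
    {"travel": [0, 0, 0], "delta_rot": [0, 0, 0]},
  ],
)

```text
time_s: 12.88
position: [579.7, 270.1, 193.8]
ee_rot: [0.0, 0.688, 0.726, 0.0]
contact_force: [0.1, -0.2, 0.2]
finger_gap: 0.544
grasp_force: 0.0
```

Call:
carry_out(
  rows=[
    {"travel": [0, 0, 0], "delta_rot": [0, 0, 0]},
    {"travel": [0, 0, 0], "delta_rot": [0, 0, 0]},
    {"travel": [0, 0, 0], "delta_rot": [0, 0, 0]},
    {"travel": [0, 0, 0], "delta_rot": [0, 0, 0]},
    {"travel": [0, 0, 0], "delta_rot": [0, 0, 0]},
    {"travel": [0, 0, 0], "delta_rot": [0, 0, 0]},
    {"travel": [0, 0, -2.5], "delta_rot": [0, 0, 0]},
    {"travel": [0, 0, -3.5], "delta_rot": [0, 0, 0]},
    {"travel": [0, 0, -3.5], "delta_rot": [0, 0, 0]},
    {"travel": [0, 0, -3.5], "delta_rot": [0, 0, 0]},
    {"travel": [0, 0, 0], "delta_rot": [0, 0, 0]},
    {"travel": [0, 0, 0], "delta_rot": [0, 0, 0]},
  ],
  hand=0.5,
)

```text
time_s: 13.88
position: [580.5, 270.7, 326.4]
ee_rot: [0.002, 0.688, 0.726, 0.003]
contact_force: [-0.4, -0.9, -0.9]
finger_gap: 0.171
grasp_force: 20.0
```

```bash
python3 - <<'E'
from h import *
p,Rt,s=tool(); print(p,s["finger_gap"],s["grasp_force"])
plan([560.5,75.8,320],Ryaw(174),11)
E
```

```text
[580.5119142  270.74869097 326.44469792] 0.17128039670771758 19.99973773956299
11 rows travel [-1.35, -1.39, 0.05] rot [0.001, 0.0, -0.128] |t|1.94 deg7.4
```

```bash
python3 - <<'E'
from h import *
plan([560.5,75.8,320],Ryaw(178),12)
E
```

```text
12 rows travel [-1.2, -1.33, 0.05] rot [0.0, 0.0, -0.123] |t|1.79 deg7.1
```

Call:
carry_out(
  rows=[
    {"travel": [-1.2, -1.33, 0.05], "delta_rot": [0, 0, -0.123]},
    {"travel": [-1.2, -1.33, 0.05], "delta_rot": [0, 0, -0.123]},
    {"travel": [-1.2, -1.33, 0.05], "delta_rot": [0, 0, -0.123]},
    {"travel": [-1.2, -1.33, 0.05], "delta_rot": [0, 0, -0.123]},
    {"travel": [-1.2, -1.33, 0.05], "delta_rot": [0, 0, -0.123]},
    {"travel": [-1.2, -1.33, 0.05], "delta_rot": [0, 0, -0.123]},
    {"travel": [-1.2, -1.33, 0.05], "delta_rot": [0, 0, -0.123]},
    {"travel": [-1.2, -1.33, 0.05], "delta_rot": [0, 0, -0.123]},
    {"travel": [-1.2, -1.33, 0.05], "delta_rot": [0, 0, -0.123]},
    {"travel": [-1.2, -1.33, 0.05], "delta_rot": [0, 0, -0.123]},
    {"travel": [-1.2, -1.33, 0.05], "delta_rot": [0, 0, -0.123]},
    {"travel": [-1.2, -1.33, 0.05], "delta_rot": [0, 0, -0.123]},
  ],
)

```text
time_s: 14.88
position: [558.2, 74.6, 315.0]
ee_rot: [-0.002, 0.017, 1.0, -0.0]
contact_force: [0.2, -0.1, -1.5]
finger_gap: 0.165
grasp_force: 20.0
```

Call:
carry_out(
  rows=[
    {"travel": [0, 0, 0], "delta_rot": [0, 0, 0]},
    {"travel": [0, 0, 0], "delta_rot": [0, 0, 0]},
    {"travel": [0, 0, 0], "delta_rot": [0, 0, 0]},
    {"travel": [0, 0, 0], "delta_rot": [0, 0, 0]},
  ],
)

```text
time_s: 15.22
position: [558.3, 76.3, 316.6]
ee_rot: [-0.001, 0.021, 1.0, 0.0]
contact_force: [-0.1, 0.5, -0.9]
finger_gap: 0.165
grasp_force: 20.0
```

```bash
python3 - <<'E'
from h import *
p,Rt,s=tool(); print(p,Rt.round(3),s["finger_gap"])
plan([560.5,75.8,200],Ryaw(180),5)
E
```

```text
[558.32376453  76.33338523 316.58855451] [[-0.999  0.041 -0.001]
 [ 0.041  0.999  0.   ]
 [ 0.001  0.    -1.   ]] 0.16470046282845377
5 rows travel [-0.05, -0.01, 2.33] rot [0.0, -0.0, -0.008] |t|2.33 deg0.5
```

Call:
carry_out(
  rows=[
    {"travel": [-0.1, 0, 3], "delta_rot": [0, 0, -0.02]},
    {"travel": [-0.1, 0, 3], "delta_rot": [0, 0, -0.02]},
    {"travel": [0, 0, 3], "delta_rot": [0, 0, 0]},
    {"travel": [0, 0, 1.7], "delta_rot": [0, 0, 0]},
    {"travel": [0, 0, 0.8], "delta_rot": [0, 0, 0]},
    {"travel": [0, 0, 0.2], "delta_rot": [0, 0, 0]},
    {"travel": [0, 0, 0], "delta_rot": [0, 0, 0]},
    {"travel": [0, 0, 0], "delta_rot": [0, 0, 0]},
    {"travel": [0, 0, 0], "delta_rot": [0, 0, 0]},
  ],
)

```text
time_s: 15.97
position: [561.8, 75.5, 202.1]
ee_rot: [0.002, 0.0, 1.0, -0.0]
contact_force: [-0.3, -0.2, -0.0]
finger_gap: 0.165
grasp_force: 20.0
```

Call:
carry_out(
  rows=[
    {"travel": [0, 0, 0], "delta_rot": [0, 0, 0]},
    {"travel": [0, 0, 0], "delta_rot": [0, 0, 0]},
    {"travel": [0, 0, 0], "delta_rot": [0, 0, 0]},
    {"travel": [0, 0, 0], "delta_rot": [0, 0, 0]},
    {"travel": [0, 0, -1.0], "delta_rot": [0, 0, 0]},
    {"travel": [0, 0, -3.5], "delta_rot": [0, 0, 0]},
    {"travel": [0, 0, -3.5], "delta_rot": [0, 0, 0]},
    {"travel": [0, 0, -3.5], "delta_rot": [0, 0, 0]},
    {"travel": [1, -1.6, -3.5], "delta_rot": [0, 0, 0]},
    {"travel": [3, -2.6, -1.5], "delta_rot": [0, 0, 0]},
    {"travel": [4, 0, 0], "delta_rot": [0, 0, 0]},
    {"travel": [0, 0, 0], "delta_rot": [0, 0, 0]},
  ],
  hand=2.4,
)

```text
time_s: 16.97
position: [475.6, 34.2, 364.0]
ee_rot: [-0.003, 0.001, 1.0, 0.0]
contact_force: [0.5, 0.8, -1.7]
finger_gap: 0.265
grasp_force: 0.0
```

Call:
carry_out(
  rows=[
    {"travel": [0, 0, 0], "delta_rot": [0, 0, 0]},
    {"travel": [0, 0, 0], "delta_rot": [0, 0, 0]},
    {"travel": [0, 0, 0], "delta_rot": [0, 0, 0]},
    {"travel": [0, 0, 0], "delta_rot": [0, 0, 0]},
  ],
)

```text
time_s: 17.3
position: [482.5, 34.0, 365.5]
ee_rot: [0.001, 0.0, 1.0, -0.0]
contact_force: [0.8, 0.3, 0.2]
finger_gap: 0.264
grasp_force: 0.0
```

```bash
python3 - <<'E'
from h import *
p,Rt,s=tool(); print(p,s["time_s"],s["finger_gap"])
C,im=snap("wrist","w6.png"); print(C[2]); wt(C,im,15)
E
```

```text
[482.50386666  34.02644225 365.51017196] 17.3 0.2636754821958873
[416.19486268  34.09323116 344.38084136]
[316. 267.] ctr [558.4  36. ] capctr [557.6  36. ] yaw -3.6 len 82.6
```

View pics/w6.png

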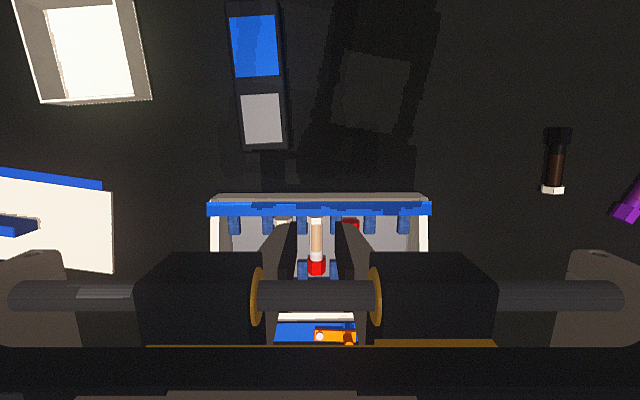

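Tubes sit in pockets 1–3. The catch is at (335,335): white pivot screw at (320,336), post on the +y side. Moving back for a clear look at the whole case and rim.

Call:
carry_out(
  rows=[
    {"travel": [-3.5, 0, -0.5], "delta_rot": [0, 0, 0]},
    {"travel": [-3.5, 0, -0.5], "delta_rot": [0, 0, 0]},
    {"travel": [-3.5, 0, -0.5], "delta_rot": [0, 0, 0]},
    {"travel": [-3.5, 0, -0.5], "delta_rot": [0, 0, 0]},
    {"travel": [0, 0, 0], "delta_rot": [0, 0, 0]},
    {"travel": [0, 0, 0], "delta_rot": [0, 0, 0]},
    {"travel": [0, 0, 0], "delta_rot": [0, 0, 0]},
    {"travel": [0, 0, 0], "delta_rot": [0, 0, 0]},
  ],
  hand=5,
)

```text
time_s: 18.02
position: [620.7, 34.1, 385.1]
ee_rot: [-0.0, 0.0, 1.0, -0.0]
contact_force: [-0.1, 1.1, 1.4]
finger_gap: 0.544
grasp_force: 0.0
```

```bash
python3 - <<'E'
from h import *
p,Rt,s=tool(); print(p,s["time_s"])
C,im=snap("wrist","w7.png"); print(tool()[0]);wt(C,im,15)
E
```

```text
[620.72900477  34.12814687 385.05734573] 18.0167
[620.60313326  34.09796938 385.3067931 ]
[351. 111.] ctr [556.   83.6] capctr [559.7  84.8] yaw -161.7 len 82.8
[316. 155.] ctr [564.4 -10.3] capctr [572.4   8.5] yaw 66.9 len 124.3
[282. 157.] ctr [555.6 -12. ] capctr [558.8 -11.5] yaw 9.1 len 86.0
```

View pics/w7.png

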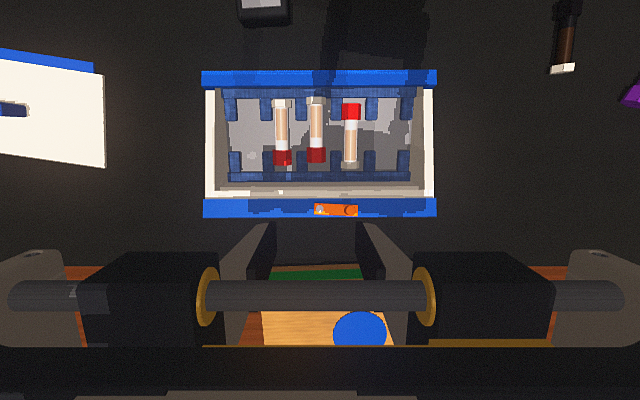

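All three tubes lie in pockets 1–3: (282,130), (316,130), (351,135). The ledge strip is at v 70–87, the upstand at v 198–217 and the pivot screw at (320,209). Solving the rim pose from these.

```bash
cat > rim.py <<'E'
from h import *
from scipy.optimize import least_squares
def edges(im,u0,u1,v0,v1):
    hsv=cv2.cvtColor(im,cv2.COLOR_BGR2HSV)
    b=((hsv[...,0]>100)&(hsv[...,0]<128)&(hsv[...,1]>110)&(hsv[...,2]>90))
    r=[(u,*(v0+np.flatnonzero(b[v0:v1,u])[[0,-1]])) for u in range(u0,u1) if b[v0:v1,u].any()]
    return np.array(r)
E
python3 - <<'E'
from rim import *
np.set_printoptions(suppress=True,precision=1)
C=cam("wrist"); im=cv2.imread("pics/w7.png")
L=edges(im,195,445,60,95); U=edges(im,195,445,190,225)
print("L u",L[0,0],L[-1,0],"U u",U[0,0],U[-1,0])
for E,n in((L,'ledge'),(U,'upst')):
    for a,b in((205,230),(240,260),(290,300),(320,330),(380,395),(415,432)):
        s=E[(E[:,0]>=a)&(E[:,0]<b)]; print(n,a,np.median(s[:,1]),np.median(s[:,2]))
# tubes: cap and foot
hsv=cv2.cvtColor(im,cv2.COLOR_BGR2HSV)
m=(((hsv[...,0]<8)|(hsv[...,0]>172))&(hsv[...,1]>150)&(hsv[...,2]>80)).astype(np.uint8)
n,l,st,ce=cv2.connectedComponentsWithStats(m)
for i in range(1,n):
    if st[i,4]>60: print(ce[i],onz(C,[ce[i]],18)[0], st[i])
E
```

```text
L u 201 436 U u 203 436
ledge 205 71.0 89.0
ledge 240 70.0 94.0
ledge 290 70.0 94.0
ledge 320 70.0 92.0
ledge 380 70.0 94.0
ledge 415 70.0 88.0
upst 205 199.0 217.0
upst 240 199.0 217.0
upst 290 199.0 217.0
upst 320 199.0 217.0
upst 380 198.0 216.0
upst 415 198.0 216.0
[350.9 111.1] [532.9  75.4  18. ] [341 103  20  17 314]
[315.9 154.7] [583.4  34.6  18. ] [307 147  19  16 283]
[281.8 157.5] [586.8  -6.7  18. ] [273 150  19  16 270]
```

```bash
python3 - <<'E'
from rim import *
im=cv2.imread("pics/w7.png").astype(int)
for a,b,v0,v1 in((212,228,66,96),(240,300,186,222)):
    print(a,[(v,*np.median(im[v,a:b],0).astype(int).tolist()) for v in range(v0,v1)])
im2=cv2.imread("pics/w2.png").astype(int)
print([(v,*np.median(im2[v,215:222],0).astype(int).tolist()) for v in range(140,166)])
E
```

```text
212 [(66, 42, 40, 42), (67, 41, 40, 41), (68, 39, 39, 41), (69, 30, 36, 41), (70, 73, 49, 41), (71, 251, 112, 29), (72, 238, 112, 26), (73, 226, 103, 27), (74, 226, 102, 28), (75, 206, 90, 26), (76, 205, 90, 28), (77, 205, 91, 29), (78, 205, 92, 27), (79, 206, 91, 30), (80, 206, 91, 29), (81, 205, 92, 30), (82, 204, 91, 30), (83, 206, 90, 31), (84, 211, 95, 31), (85, 197, 87, 31), (86, 126, 56, 23), (87, 109, 54, 27), (88, 94, 61, 46), (89, 98, 98, 71), (90, 137, 104, 102), (91, 133, 103, 99), (92, 123, 102, 96), (93, 121, 99, 96), (94, 110, 101, 99), (95, 104, 101, 101)]
240 [(186, 105, 113, 126), (187, 134, 147, 161), (188, 137, 150, 164), (189, 132, 144, 159), (190, 151, 167, 182), (191, 163, 181, 196), (192, 166, 182, 198), (193, 168, 184, 198), (194, 168, 184, 199), (195, 171, 187, 203), (196, 145, 159, 174), (197, 138, 157, 176), (198, 145, 125, 118), (199, 149, 77, 46), (200, 149, 71, 35), (201, 148, 72, 38), (202, 150, 74, 41), (203, 149, 74, 40), (204, 149, 73, 40), (205, 150, 74, 40), (206, 149, 73, 38), (207, 149, 72, 39), (208, 150, 75, 40), (209, 149, 73, 39), (210, 150, 73, 39), (211, 147, 70, 38), (212, 216, 107, 43), (213, 220, 110, 46), (214, 221, 111, 46), (215, 224, 113, 48), (216, 237, 117, 46), (217, 157, 81, 47), (218, 55, 44, 47), (219, 42, 41, 46), (220, 47, 43, 46), (221, 46, 42, 45)]
[(140, 37, 34, 39), (141, 35, 35, 37), (142, 33, 29, 33), (143, 28, 29, 28), (144, 116, 138, 158), (145, 138, 137, 140), (146, 183, 89, 51), (147, 184, 78, 22), (148, 184, 82, 29), (149, 183, 83, 33), (150, 183, 83, 29), (151, 183, 84, 33), (152, 183, 81, 30), (153, 181, 83, 33), (154, 181, 82, 30), (155, 183, 86, 32), (156, 184, 86, 35), (157, 183, 86, 34), (158, 185, 84, 32), (159, 191, 87, 28), (160, 104, 35, 9), (161, 144, 125, 117), (162, 214, 236, 255), (163, 218, 238, 251), (164, 211, 232, 245), (165, 215, 235, 245)]
```

```bash
python3 - <<'E'
from rim import *
np.set_printoptions(suppress=True,precision=2)
C7=cam("wrist")
# camera for w2 : pose recorded
Cw2=(C7[0],np.array([[.00958,.97187,.23533],[.99995,-.00923,-.00258],[-.00034,.23534,-.97191]]),np.array([477.12,35.74,368.25]))
Ct=cam("top")
s,c=np.sin(np.radians(15)),np.cos(np.radians(15))
def W(X,x,y,z):
    cy,sy=np.cos(X[3]),np.sin(X[3]); lx=c*x-s*z; lz=s*x+c*z
    return np.array([X[0]+cy*lx-sy*y,X[1]+sy*lx+cy*y,X[2]+lz])
obs=[(C7,-60,11.5,85.6,220),(C7,-60,11.5,84.8,420),(C7,-60,6.5,88.5,220),(C7,59,6,198.2,220),(C7,59,6,197.5,420),(Cw2,-60,11.5,160.2,218),(Cw2,-60,11.5,157.3,420)]
def f(X,full=False):
    r=[]
    for cc,x,z,v,u in obs:
        y=-85*(1 if u<300 else -1)*1.0
        y=-100 if u<300 else 100
        P=proj(cc,[W(X,x,y,z)])[0]; r.append(P[1]-v)
    r.append((proj(C7,[W(X,-60,-124,11.5)])[0,0]-201)); r.append(proj(C7,[W(X,-60,124,11.5)])[0,0]-436.8)
    r.append(proj(C7,[W(X,59,-124,6)])[0,0]-202.8); r.append(proj(C7,[W(X,59,124,6)])[0,0]-437)
    r.append((X[2]-61.5)/2)
    return np.array(r)
o=least_squares(f,[568,34,61.5,0]); print(o.x,f(o.x)); 
P=proj(C7,[W(o.x,70,0,7)]); print("pivot px",P,"seen 320,209")
E
```

```text
[569.52  38.11  52.72   0.01] [-0.08 -0.75 -0.99  1.46  0.86  0.05 -0.02 -0.91  1.16 -0.92  0.66 -4.39]
pivot px [[319.76 209.49]] seen 320,209
```

```bash
cat >> rim.py <<'E'
s15,c15=np.sin(np.radians(15)),np.cos(np.radians(15))
def W(X,x,y,z):
    cy,sy=np.cos(X[3]),np.sin(X[3]); lx=c15*x-s15*z; lz=s15*x+c15*z
    return np.array([X[0]+cy*lx-sy*y,X[1]+sy*lx+cy*y,X[2]+lz])
E
python3 - <<'E'
from rim import *
np.set_printoptions(suppress=True,precision=2)
C7=cam("wrist")
Cw2=(C7[0],np.array([[.00958,.97187,.23533],[.99995,-.00923,-.00258],[-.00034,.23534,-.97191]]),np.array([477.12,35.74,368.25]))
hw=np.array([[85.6,84.8],[88.5,87.7],[198.2,197.5]])
for Z in(52.7,57,61.5,64):
    # X estimate per feature by intersecting at the height
    for x,z,vv,cc,n in((-60,11.5,85.2,C7,'led7'),(-60,6.5,88.2,C7,'ledlow7'),(59,6,197.9,C7,'up7'),(-60,11.5,158.8,Cw2,'led2')):
        h=Z+s15*x+c15*z; P=onz(cc,[[318,vv]],h)[0]; print(Z,n,P[0]-(c15*x-s15*z),end=' | ')
    print()
S=cam("side"); im=cv2.imread("pics/side0.png"); cv2.imwrite("pics/sc.png",cv2.resize(im[165:275,265:385],None,fx=5,fy=5,interpolation=2))
T=cam("top"); 
for Z in (55,61.5): print([proj(cc,[W([569,35.5,Z,0],*k) for k in((-60,124,11.5),(-60,-124,11.5),(59,124,6),(59,-124,6),(70,0,7))]).tolist() for cc in(S,T)])
E
```

```text
52.7 led7 569.9162260638021 | 52.7 ledlow7 570.9173614502882 | 52.7 up7 568.3155676284894 | 52.7 led2 569.5653475877174 | 
57 led7 570.532535445117 | 57 ledlow7 571.4936272690737 | 57 up7 567.287060272944 | 57 led2 569.1418481721962 | 
61.5 led7 571.1775103790511 | 61.5 ledlow7 572.0966961491981 | 61.5 up7 566.2107153659783 | 61.5 led2 568.6986511094416 | 
64 led7 571.5358297867924 | 64 ledlow7 572.4317344159339 | 64 up7 565.6127459732195 | 64 led2 568.4524305190223 | 
[[[332.31272590857543, 245.41545741614448], [360.98529643779216, 188.77031397127283], [285.13254663860175, 226.68566079208506], [320.0568294719318, 173.34521601253945], [300.0401875237684, 196.02280194222732]], [[270.4192498780491, 217.626516905092], [365.3999040156103, 215.9181125696605], [268.92222905118126, 171.73421075403942], [365.4948396792041, 170.28840130488027], [317.3057820908294, 166.74823216089283]]]
[[[332.33512342354175, 243.25125153762812], [361.08488725983074, 186.75457118937314], [285.0026683225607, 224.49166215144336], [320.04187596619465, 171.3112091286374], [299.9645321575356, 193.90390659807343]], [[270.1271886902692, 217.51435419434728], [365.75460001823683, 215.79505416983312], [268.61483499193844, 171.30127963257075], [365.8561414630244, 169.848253076428], [317.33457096757246, 166.28068515876151]]]
```

View pics/sc.png

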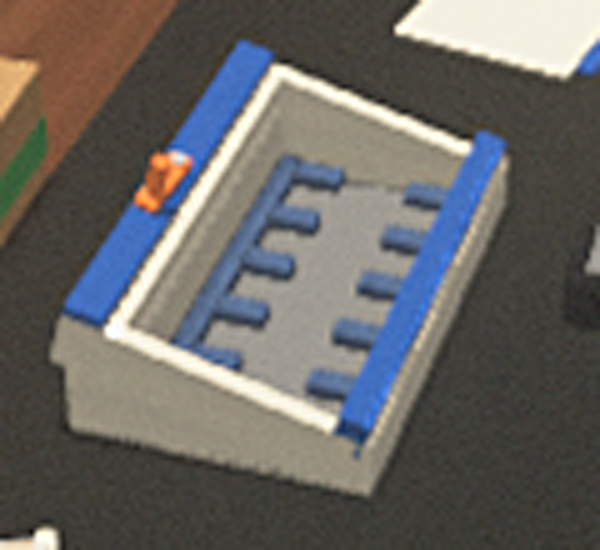

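```bash
python3 - <<'E'
from rim import *
np.set_printoptions(suppress=True,precision=2)
C7=cam("wrist"); S=cam("side")
Cw2=(C7[0],np.array([[.00958,.97187,.23533],[.99995,-.00923,-.00258],[-.00034,.23534,-.97191]]),np.array([477.12,35.74,368.25]))
def f(X):
    r=[]; H=X[4]
    for cc,x,z,v,y in[(C7,-60,11.5,85.6,-100),(C7,-60,11.5,84.8,100),(C7,-60,6.5,88.5,-100),(C7,59,6,198.2,-100),(C7,59,6,197.5,100),(Cw2,-60,11.5,160.2,-100),(Cw2,-60,11.5,157.6,100)]:
        r.append(proj(cc,[W(X,x,y,z)])[0,1]-v)
    for x,z,a,b in((-60,11.5,201,436.8),(59,6,202.8,437)):
        r+=[proj(C7,[W(X,x,-H,z)])[0,0]-a,proj(C7,[W(X,x,H,z)])[0,0]-b]
    r+=[proj(C7,[W(X,70,0,12)])[0,0]-320]
    for x,y,z,u,v in((-60,H,11.5,333,250),(-60,-H,11.5,359.4,191.8),(59,H,6,285,229.6),(59,-H,6,319,177)):
        r+=list((proj(S,[W(X,x,y,z)])[0]-[u,v])/2)
    return np.array(r)
o=least_squares(f,[568,34,55,0,124]); print(o.x,f(o.x))
E
```

```text
[569.61  38.26  47.55   0.01 125.1 ] [ 0.67  0.2  -0.28  0.32 -0.1  -0.42 -0.59  0.17  0.32  0.02 -0.26 -0.16
 -0.56 -0.59  0.42 -0.29 -0.17  0.33  0.18 -0.53]
```

Rim solved: about X 569.7, Y 38, Z 50, yaw 0.01. That also fits 46 mm at the ledge top and 77 mm at the back top. Now the cover.

```bash
cat >> h.py <<'E'
def blue(im,vmin=90):
    hsv=cv2.cvtColor(im,cv2.COLOR_BGR2HSV)
    return ((hsv[...,0]>100)&(hsv[...,0]<128)&(hsv[...,1]>110)&(hsv[...,2]>vmin)).astype(np.uint8)
E
python3 - <<'E'
from h import *
np.set_printoptions(suppress=True,precision=1)
C,im=snap("top","t4.png"); b=blue(im)
n,l,st,ce=cv2.connectedComponentsWithStats(b)
for i in range(1,n):
    if st[i,4]>20 and 380<ce[i,0]<520 and 150<ce[i,1]<340: print(ce[i],st[i],cv2.minAreaRect(np.argwhere(l==i)[:,::-1].astype(np.float32))[2],onz(C,[ce[i]],30 if st[i,4]<150 else 4))
w=((im.min(2)>150)).astype(np.uint8); n,l,st,ce=cv2.connectedComponentsWithStats(w)
for i in range(1,n):
    if st[i,4]>1000 and 380<ce[i,0]<505: print("white",ce[i],st[i])
E
```

```text
[459.3 206.3] [449 203  22   7 106] 7.125016689300537 [[ 530.3 -346.2   30. ]]
[453.  229.5] [414 223  79  14 338] 7.594643592834473 [[ 468.6 -336.1    4. ]]
white [455.4 207.3] [ 411  182   90   51 3301]
white [409.3 278.5] [ 391  259   40   42 1225]
```

```bash
python3 - <<'E'
from h import *
plan([530.3,-346.2,320],Ryaw(82),16)
E
```

```text
16 rows travel [-1.49, -2.33, 0.41] rot [0.0, 0.0, 0.107] |t|2.80 deg6.1
```

Call:
carry_out(
  rows=[
    {"travel": [-1.49, -2.33, 0.41], "delta_rot": [0, 0, 0.107]},
    {"travel": [-1.49, -2.33, 0.41], "delta_rot": [0, 0, 0.107]},
    {"travel": [-1.49, -2.33, 0.41], "delta_rot": [0, 0, 0.107]},
    {"travel": [-1.49, -2.33, 0.41], "delta_rot": [0, 0, 0.107]},
    {"travel": [-1.49, -2.33, 0.41], "delta_rot": [0, 0, 0.107]},
    {"travel": [-1.49, -2.33, 0.41], "delta_rot": [0, 0, 0.107]},
    {"travel": [-1.49, -2.33, 0.41], "delta_rot": [0, 0, 0.107]},
    {"travel": [-1.49, -2.33, 0.41], "delta_rot": [0, 0, 0.107]},
    {"travel": [-1.49, -2.33, 0.41], "delta_rot": [0, 0, 0.107]},
    {"travel": [-1.49, -2.33, 0.41], "delta_rot": [0, 0, 0.107]},
    {"travel": [-1.49, -2.33, 0.41], "delta_rot": [0, 0, 0.107]},
    {"travel": [-1.49, -2.33, 0.41], "delta_rot": [0, 0, 0.107]},
  ],
)

```text
time_s: 19.12
position: [614.2, -276.8, 336.5]
ee_rot: [0.001, 0.601, 0.799, 0.0]
contact_force: [-0.0, -0.1, 0.1]
finger_gap: 0.546
grasp_force: 0.0
```

Call:
carry_out(
  rows=[
    {"travel": [-1.49, -2.33, 0.41], "delta_rot": [0, 0, 0.107]},
    {"travel": [-1.49, -2.33, 0.41], "delta_rot": [0, 0, 0.107]},
    {"travel": [-1.49, -2.33, 0.41], "delta_rot": [0, 0, 0.107]},
    {"travel": [-1.49, -2.33, 0.41], "delta_rot": [0, 0, 0.107]},
    {"travel": [0, 0, 0], "delta_rot": [0, 0, 0]},
    {"travel": [0, 0, 0], "delta_rot": [0, 0, 0]},
    {"travel": [0, 0, 0], "delta_rot": [0, 0, 0]},
    {"travel": [0, 0, 0], "delta_rot": [0, 0, 0]},
  ],
)

```text
time_s: 19.78
position: [531.6, -345.3, 320.3]
ee_rot: [0.001, 0.755, 0.656, 0.0]
contact_force: [-0.6, -0.6, 0.3]
finger_gap: 0.544
grasp_force: 0.0
```

```bash
python3 - <<'E'
from h import *
np.set_printoptions(suppress=True,precision=2)
p,Rt,s=tool(); print(p,Rt.round(3),s["time_s"])
C,im=snap("wrist","w8.png"); b=blue(im,60)
n,l,st,ce=cv2.connectedComponentsWithStats(b)
for i in range(1,n):
    if st[i,4]>100: print(ce[i],st[i],cv2.minAreaRect(np.argwhere(l==i)[:,::-1].astype(np.float32)))
E
```

```text
[ 531.59 -345.31  320.29] [[ 0.14  0.99  0.  ]
 [ 0.99 -0.14 -0.  ]
 [-0.    0.   -1.  ]] 19.7833
[252.22 152.96] [ 244   83   17  147 1664] ((252.04933166503906, 155.83151245117188), (146.15904235839844, 12.250861167907715), 87.87889862060547)
[630.35 172.74] [621 150  19  41 209] ((630.0, 170.0), (40.0, 18.0), 90.0)
[311.62 198.6 ] [305 167  15  63 854] ((311.9999694824219, 197.99998474121094), (13.999998092651367, 61.99999237060547), 0.0)
```

View pics/w8.png

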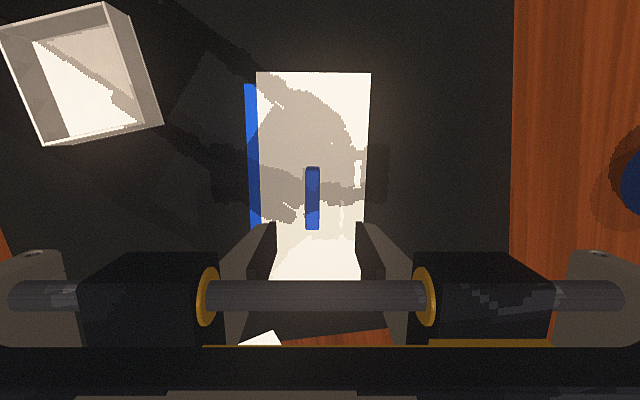

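The rib is at (312,167–229) and lies straight, with the blue lip on the robot side (u≈250). The plate's far (+y) edge is at v≈72. Computing the cover origin and yaw.

```bash
python3 - <<'E'
from h import *
np.set_printoptions(suppress=True,precision=1)
C=cam("wrist"); p,Rt,_=tool(); print(p)
im=cv2.imread("pics/w8.png"); b=blue(im,60)
def mid(v): k=np.flatnonzero(b[v,295:330])+295; return k.mean(),k[0],k[-1]
print([ (v,mid(v)) for v in(172,180,200,215,226)])
a=onz(C,[[312,229.7]],35)[0]; a2=onz(C,[[mid(178)[0],178]],35)[0]
e=onz(C,[[313,72.3]],4)[0]
d=a2-a; print("rib end -30",a,"yaw rib",np.degrees(np.arctan2(-d[0],d[1])),"plate edge +121",e)
w=(im.min(2)>90).astype(np.uint8)
for v in (90,150):
    k=np.flatnonzero(w[v,240:400])+240; P=onz(C,[[k[0]-.5,v],[k[-1]+.5,v]],5); print(v,k[0],k[-1],P,(P[1]-P[0]))
k=[(v,np.flatnonzero(w[v,300:400])[-1]+300) for v in(85,210)]; P=onz(C,k,5);d=P[0]-P[1];print("yaw edge",np.degrees(np.arctan2(-d[0],d[1])))
u=Rt[:,0]; print("origin from rib",a+30*u,"from edge",e-121*u)
E
```

```text
[ 531.7 -345.3  320.2]
[(172, (np.float64(312.0), np.int64(305), np.int64(319))), (180, (np.float64(312.0), np.int64(305), np.int64(319))), (200, (np.float64(311.5), np.int64(305), np.int64(318))), (215, (np.float64(311.5), np.int64(305), np.int64(318))), (226, (np.float64(311.5), np.int64(305), np.int64(318)))]
rib end -30 [ 524.  -374.3   35. ] yaw rib -8.151590682212468 plate edge +121 [ 545.8 -226.6    4. ]
90 256 369 [[ 488.  -234.9    5. ]
 [ 598.  -250.3    5. ]] [110.  -15.4   0. ]
150 259 366 [[ 480.2 -292.1    5. ]
 [ 589.5 -307.4    5. ]] [109.3 -15.3   0. ]
yaw edge 85.79221716632328
origin from rib [ 528.2 -344.6   35. ] from edge [ 528.9 -346.4    4.1]
```

Call:
carry_out(
  rows=[
    {"travel": [0, -0.15, 3], "delta_rot": [0, 0, 0]},
    {"travel": [0, -0.15, 3], "delta_rot": [0, 0, 0]},
    {"travel": [0, 0, 3], "delta_rot": [0, 0, 0]},
    {"travel": [0, 0, 2], "delta_rot": [0, 0, 0]},
    {"travel": [0, 0, 1.1], "delta_rot": [0, 0, 0]},
    {"travel": [0, 0, 0], "delta_rot": [0, 0, 0]},
    {"travel": [0, 0, 0], "delta_rot": [0, 0, 0]},
    {"travel": [0, 0, 0], "delta_rot": [0, 0, 0]},
  ],
)

```text
time_s: 20.5
position: [528.8, -345.7, 199.7]
ee_rot: [0.001, 0.755, 0.656, 0.0]
contact_force: [-0.6, 0.1, 0.6]
finger_gap: 0.546
grasp_force: 0.0
```

Call:
carry_out(
  rows=[
    {"travel": [0, 0, 0], "delta_rot": [0, 0, 0]},
    {"travel": [0, 0, 0], "delta_rot": [0, 0, 0]},
    {"travel": [0, 0, 0], "delta_rot": [0, 0, 0]},
    {"travel": [0, 0, 0], "delta_rot": [0, 0, 0]},
    {"travel": [0, 0, 0], "delta_rot": [0, 0, 0]},
    {"travel": [0, 0, 0], "delta_rot": [0, 0, 0]},
    {"travel": [0, 0, 0], "delta_rot": [0, 0, 0]},
    {"travel": [0, 0, 0], "delta_rot": [0, 0, 0]},
  ],
  hand=0.4,
  squeeze=55,
)

```text
time_s: 21.17
position: [528.1, -345.7, 198.8]
ee_rot: [0.0, 0.755, 0.655, 0.0]
contact_force: [0.4, 0.0, 0.5]
finger_gap: 0.147
grasp_force: 55.0
```

Rib held at a gap of 13.5 mm. Writing the cover-target helper and lifting.

```bash
cat >> rim.py <<'E'
X0=[569.7,38.0,50.0,0.009]; HZ=198.8; CX=0.;CY=0.   # TCP in cover frame (CX,CY,HZ)
def Rrim(X): return R.from_euler('z',X[3]).as_matrix()@R.from_euler('y',-15,degrees=True).as_matrix()
def target(lx,lz,th,X=None,y=0.):
    "lip point at rim (lx,y,lz), cover tilted th deg -> TCP pose"
    X=X0 if X is None else X
    Rr=Rrim(X); Rc=R.from_euler('y',-th,degrees=True).as_matrix()
    O=np.array([lx,y,lz])-Rc@np.array([-68,0,2.])
    p=np.array(X[:3])+Rr@(O+Rc@np.array([CX,CY,HZ])); Rw=Rr@Rc
    return p,np.c_[Rw[:,1],Rw[:,0],-Rw[:,2]]
def where(X=None):
    "cover state in rim frame from the tool pose"
    X=X0 if X is None else X; p,Rt,s=tool(); Rw=np.c_[Rt[:,1],Rt[:,0],-Rt[:,2]]
    Rr=Rrim(X); Rc=Rr.T@Rw; O=Rr.T@(p-Rw@np.array([CX,CY,HZ])-X[:3])
    print("cover O",O.round(1),"lip",(O+Rc@np.array([-68,0,2.])).round(1),"euler zyx",R.from_matrix(Rc).as_euler('zyx',degrees=True).round(2),"F",np.round(s["contact_force"],1),"gap %.3f t %.1f"%(s["finger_gap"],s["time_s"]))
E
echo ok
```

```text
ok
```

Call:
carry_out(
  rows=[
    {"travel": [0, 0, -0.5], "delta_rot": [0, 0, 0]},
    {"travel": [0, 0, -1.0], "delta_rot": [0, 0, 0]},
    {"travel": [0, 0, -2], "delta_rot": [0, 0, 0]},
    {"travel": [0, 0, -2.5], "delta_rot": [0, 0, 0]},
    {"travel": [0, 0, -2.5], "delta_rot": [0, 0, 0]},
    {"travel": [0, 0, -2.5], "delta_rot": [0, 0, 0]},
    {"travel": [0, 0, -2], "delta_rot": [0, 0, 0]},
    {"travel": [0, 0, -1], "delta_rot": [0, 0, 0]},
    {"travel": [0, 0, 0], "delta_rot": [0, 0, 0]},
    {"travel": [0, 0, 0], "delta_rot": [0, 0, 0]},
    {"travel": [0, 0, 0], "delta_rot": [0, 0, 0]},
  ],
)

```text
time_s: 22.08
position: [527.5, -345.2, 336.7]
ee_rot: [-0.001, 0.755, 0.655, 0.0]
contact_force: [-0.3, 0.3, -2.7]
finger_gap: 0.148
grasp_force: 55.0
```

```bash
python3 - <<'E'
from rim import *
p,Rt,s=tool(); print(p,s["finger_gap"],s["contact_force"])
P,Q=target(-50,60,20); print(P,Q.round(2)); plan(P,Q,20)
C,im=snap("wrist","w9.png"); b=blue(im,60); n,l,st,ce=cv2.connectedComponentsWithStats(b)
for i in range(1,n):
    if st[i,4]>100: print(ce[i],st[i])
E
```

```text
[ 527.47829492 -345.21812366  336.74527787] 0.14783276575215556 [-0.25513865  0.26876675 -2.6818145 ]
[448.7019629   36.91098826 295.22691731] [[-0.01  0.82  0.57]
 [ 1.    0.01  0.01]
 [ 0.    0.57 -0.82]]
20 rows travel [1.88, -0.58, 0.07] rot [-0.031, 0.002, -0.007] |t|1.96 deg1.8
[213.05104582 147.08067729] [ 195   49   36  203 4016]
[315.46697248 234.92889908] [ 303  191   26   89 2180]
```

Call:
carry_out(
  rows=[
    {"travel": [1.88, -0.58, 0.07], "delta_rot": [-0.031, 0.002, -0.007]},
    {"travel": [1.88, -0.58, 0.07], "delta_rot": [-0.031, 0.002, -0.007]},
    {"travel": [1.88, -0.58, 0.07], "delta_rot": [-0.031, 0.002, -0.007]},
    {"travel": [1.88, -0.58, 0.07], "delta_rot": [-0.031, 0.002, -0.007]},
    {"travel": [1.88, -0.58, 0.07], "delta_rot": [-0.031, 0.002, -0.007]},
    {"travel": [1.88, -0.58, 0.07], "delta_rot": [-0.031, 0.002, -0.007]},
    {"travel": [1.88, -0.58, 0.07], "delta_rot": [-0.031, 0.002, -0.007]},
    {"travel": [1.88, -0.58, 0.07], "delta_rot": [-0.031, 0.002, -0.007]},
    {"travel": [1.88, -0.58, 0.07], "delta_rot": [-0.031, 0.002, -0.007]},
    {"travel": [1.88, -0.58, 0.07], "delta_rot": [-0.031, 0.002, -0.007]},
    {"travel": [1.88, -0.58, 0.07], "delta_rot": [-0.031, 0.002, -0.007]},
    {"travel": [1.88, -0.58, 0.07], "delta_rot": [-0.031, 0.002, -0.007]},
  ],
)

```text
time_s: 23.13
position: [483.7, -113.1, 318.3]
ee_rot: [0.131, 0.714, 0.675, 0.13]
contact_force: [1.3, 0.4, -1.7]
finger_gap: 0.15
grasp_force: 55.0
```

Call:
carry_out(
  rows=[
    {"travel": [1.88, -0.58, 0.07], "delta_rot": [-0.031, 0.002, -0.007]},
    {"travel": [1.88, -0.58, 0.07], "delta_rot": [-0.031, 0.002, -0.007]},
    {"travel": [1.88, -0.58, 0.07], "delta_rot": [-0.031, 0.002, -0.007]},
    {"travel": [1.88, -0.58, 0.07], "delta_rot": [-0.031, 0.002, -0.007]},
    {"travel": [1.88, -0.58, 0.07], "delta_rot": [-0.031, 0.002, -0.007]},
    {"travel": [1.88, -0.58, 0.07], "delta_rot": [-0.031, 0.002, -0.007]},
    {"travel": [1.88, -0.58, 0.07], "delta_rot": [-0.031, 0.002, -0.007]},
    {"travel": [1.88, -0.58, 0.07], "delta_rot": [-0.031, 0.002, -0.007]},
    {"travel": [0, 0, 0], "delta_rot": [0, 0, 0]},
    {"travel": [0, 0, 0], "delta_rot": [0, 0, 0]},
    {"travel": [0, 0, 0], "delta_rot": [0, 0, 0]},
    {"travel": [0, 0, 0], "delta_rot": [0, 0, 0]},
  ],
)

```text
time_s: 24.13
position: [451.1, 36.5, 294.2]
ee_rot: [0.218, 0.673, 0.674, 0.214]
contact_force: [-0.3, -0.3, -2.2]
finger_gap: 0.147
grasp_force: 55.0
```

```bash
python3 - <<'E'
from rim import *
where(); C,im=snap("side","s2.png"); cv2.imwrite("pics/s2c.png",cv2.resize(im[100:290,230:450],None,fx=3,fy=3,interpolation=2))
P,Q=target(-50,20,20); plan(P,Q,8)
E
```

```text
cover O [18.5 -2.3 80.5] lip [-45.9  -2.   58.5] euler zyx [ -0.43 -20.58  -0.56] F [-0.3 -0.3 -2.2] gap 0.147 t 24.1
8 rows travel [0.01, -0.19, 0.44] rot [0.001, 0.001, -0.001] |t|0.48 deg0.1
```

View pics/s2c.png

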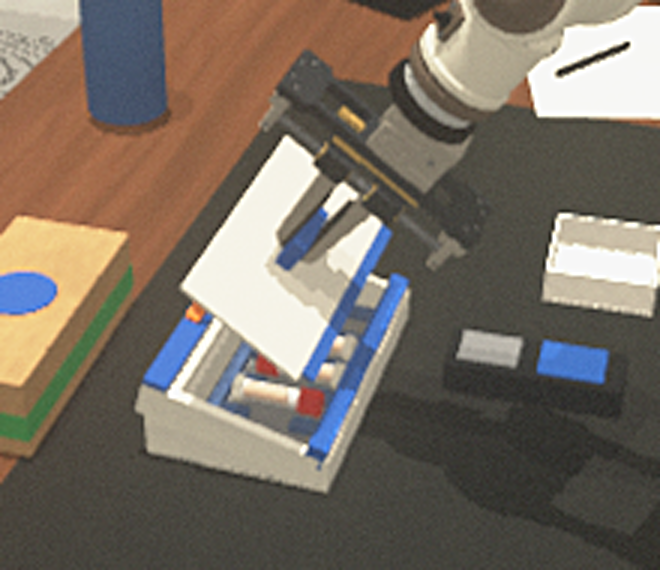

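The cover is held tilted over the case, clear of the catch: near plate corners at about (182,288) and (303,378) in the crop, lip next to the ledge. Checking these against the model, plus the top view for y.

```bash
python3 - <<'E'
from rim import *
np.set_printoptions(suppress=True,precision=1)
p,Rt,s=tool(); Rw=np.c_[Rt[:,1],Rt[:,0],-Rt[:,2]]; O=p-Rw@[CX,CY,HZ]
S=cam("side");pts=np.array([[56,121,5],[-56,121,5],[-68,110,4],[56,-121,5]])
print("side pred",proj(S,O+pts@Rw.T),"seen",[230+182/3,100+288/3],[230+303/3,100+378/3])
print("ledge near pred",proj(S,[W(X0,-60,124,11.5)]))
C,im=snap("top","t5.png"); b=blue(im,70)
n,l,st,ce=cv2.connectedComponentsWithStats(b)
for i in range(1,n):
    if st[i,4]>40 and 250<ce[i,0]<380 and 150<ce[i,1]<250: print(ce[i],st[i])
w=(im.min(2)>120)
for v in range(180,212,4): k=np.flatnonzero(w[v,250:390])+250; print(v,k[[0,-1]] if len(k) else None,end=' ')
print("top pred plate",proj(C,O+np.array([[0,121,5],[0,-121,5],[-68,110,4],[-68,-110,4],[-56,121,5],[-56,-121,5]])@Rw.T),"ledge",proj(C,[W(X0,-66,124,11.5),W(X0,-66,-124,11.5)]))
E
```

```text
side pred [[289.9 194.6]
 [328.6 225.7]
 [333.9 226.3]
 [324.8 144.3]] seen [290.6666666666667, 196.0] [331.0, 226.0]
ledge near pred [[332.2 247.6]]
[284.4 166.3] [268 163  34   7 192]
[342.4 165.3] [317 162  48   7 290]
[348.4 216. ] [332 211  33  11 303]
[290.  213.5] [275 212  32   4 124]
[287.1 219.4] [271 217  34   6 199]
180 [267 369] 184 [268 369] 188 [268 368] 192 [268 368] 196 [269 368] 200 [269 367] 204 [269 367] 208 [270 367] top pred plate [[267.3 192.6]
 [368.5 190.8]
 [274.  216.3]
 [362.4 214.6]
 [269.1 212.5]
 [367.2 210.7]] ledge [[270.  220.1]
 [364.4 217.6]]
```

```bash
sed -i 's/569.7,38.0/569.7,37.2/' rim.py; python3 - <<'E'
from rim import *
where(); P,Q=target(-52,6,20); plan(P,Q,9)
E
```

```text
cover O [18.7 -1.5 80.7] lip [-45.6  -1.2  58.6] euler zyx [ -0.44 -20.61  -0.57] F [-0.2 -0.2 -2.8] gap 0.150 t 24.2
9 rows travel [-0.0, -0.25, 0.53] rot [0.001, 0.001, -0.0] |t|0.59 deg0.1
```

Call:
carry_out(
  rows=[
    {"travel": [0, -0.25, 0.53], "delta_rot": [0.001, 0.001, 0]},
    {"travel": [0, -0.25, 0.53], "delta_rot": [0.001, 0.001, 0]},
    {"travel": [0, -0.25, 0.53], "delta_rot": [0.001, 0.001, 0]},
    {"travel": [0, -0.25, 0.53], "delta_rot": [0.001, 0.001, 0]},
    {"travel": [0, -0.25, 0.53], "delta_rot": [0.001, 0.001, 0]},
    {"travel": [0, -0.25, 0.53], "delta_rot": [0.001, 0.001, 0]},
    {"travel": [0, -0.25, 0.53], "delta_rot": [0.001, 0.001, 0]},
    {"travel": [0, -0.25, 0.53], "delta_rot": [0.001, 0.001, 0]},
    {"travel": [0, -0.25, 0.53], "delta_rot": [0.001, 0.001, 0]},
    {"travel": [0, 0, 0], "delta_rot": [0, 0, 0]},
    {"travel": [0, 0, 0], "delta_rot": [0, 0, 0]},
    {"travel": [0, 0, 0], "delta_rot": [0, 0, 0]},
  ],
)

```text
time_s: 25.23
position: [460.1, 37.2, 242.4]
ee_rot: [0.212, 0.672, 0.676, 0.215]
contact_force: [-0.1, 0.1, -2.6]
finger_gap: 0.15
grasp_force: 55.0
```

```bash
python3 - <<'E'
from rim import *
where(); P,Q=target(-52,-1,20); plan(P,Q,4)
P,Q=target(-52,-6,20); plan(P,Q,6)
E
```

```text
cover O [12.3  1.1 27.5] lip [-52.2   1.3   6. ] euler zyx [ -0.17 -20.12   0.04] F [-0.1  0.1 -2.6] gap 0.150 t 25.2
4 rows travel [-0.03, -0.05, 0.17] rot [0.001, -0.0, -0.001] |t|0.18 deg0.1
6 rows travel [-0.02, -0.06, 0.19] rot [0.0, -0.0, -0.001] |t|0.20 deg0.0
```

Call:
carry_out(
  rows=[
    {"travel": [-0.03, -0.05, 0.17], "delta_rot": [0, 0, 0]},
    {"travel": [-0.03, -0.05, 0.17], "delta_rot": [0, 0, 0]},
    {"travel": [-0.03, -0.05, 0.17], "delta_rot": [0, 0, 0]},
    {"travel": [-0.03, -0.05, 0.17], "delta_rot": [0, 0, 0]},
    {"travel": [0, 0, 0], "delta_rot": [0, 0, 0]},
    {"travel": [0, 0, 0], "delta_rot": [0, 0, 0]},
    {"travel": [0, 0, 0], "delta_rot": [0, 0, 0]},
  ],
)

```text
time_s: 25.82
position: [462.3, 36.1, 235.5]
ee_rot: [0.212, 0.672, 0.676, 0.215]
contact_force: [-0.1, -0.4, -3.1]
finger_gap: 0.15
grasp_force: 55.0
```

Call:
carry_out(
  rows=[
    {"travel": [0, -0.04, 0.12], "delta_rot": [0, 0, 0]},
    {"travel": [0, 0, 0], "delta_rot": [0, 0, 0]},
    {"travel": [0, 0, 0], "delta_rot": [0, 0, 0]},
  ],
)

```text
time_s: 26.07
position: [462.8, 36.1, 234.5]
ee_rot: [0.212, 0.672, 0.676, 0.215]
contact_force: [-1.4, 0.2, 1.2]
finger_gap: 0.154
grasp_force: 55.0
```

Call:
carry_out(
  rows=[
    {"travel": [0, -0.04, 0.12], "delta_rot": [0, 0, 0]},
    {"travel": [0, 0, 0], "delta_rot": [0, 0, 0]},
    {"travel": [0, 0, 0], "delta_rot": [0, 0, 0]},
  ],
)

```text
time_s: 26.32
position: [463.3, 36.1, 233.9]
ee_rot: [0.212, 0.672, 0.676, 0.215]
contact_force: [-8.5, -1.0, 10.9]
finger_gap: 0.144
grasp_force: 55.1
```

```bash
python3 - <<'E'
from rim import *
where()
E
```

```text
cover O [13.3  0.  18.6] lip [-51.2   0.2  -3. ] euler zyx [ -0.13 -20.15   0.05] F [-8.5 -1.  10.9] gap 0.144 t 26.3
```

Contact at lip z ≈ −2.2, exactly as predicted for the plate edge on the rim, so Z is confirmed. Raising 1.5 mm and sliding the lip under the ledge.

```bash
python3 - <<'E'
from rim import *
P,Q=target(-51.5,-0.7,20); plan(P,Q,1)
P2,Q2=target(-66.5,-0.7,20); plan(P2,Q2,8,P,Q)
E
```

```text
1 rows travel [0.01, 0.1, -0.21] rot [0.003, -0.001, -0.003] |t|0.23 deg0.2
8 rows travel [-0.0, -0.18, -0.06] rot [0.0, 0.0, 0.0] |t|0.19 deg0.0
```

Call:
carry_out(
  rows=[
    {"travel": [0, 0.1, -0.25], "delta_rot": [0.003, 0, -0.003]},
    {"travel": [0, 0, 0], "delta_rot": [0, 0, 0]},
    {"travel": [0, -0.18, -0.06], "delta_rot": [0, 0, 0]},
    {"travel": [0, -0.18, -0.06], "delta_rot": [0, 0, 0]},
    {"travel": [0, -0.18, -0.06], "delta_rot": [0, 0, 0]},
    {"travel": [0, -0.18, -0.06], "delta_rot": [0, 0, 0]},
    {"travel": [0, 0, 0], "delta_rot": [0, 0, 0]},
    {"travel": [0, 0, 0], "delta_rot": [0, 0, 0]},
    {"travel": [0, 0, 0], "delta_rot": [0, 0, 0]},
  ],
)

```text
time_s: 27.07
position: [455.1, 36.0, 233.5]
ee_rot: [0.211, 0.672, 0.678, 0.213]
contact_force: [0.7, -0.2, -2.3]
finger_gap: 0.152
grasp_force: 55.0
```

```bash
python3 - <<'E'
from rim import *
where(); P2,Q2=target(-66.5,-0.7,20); plan(P2,Q2,5)
E
```

```text
cover O [ 4.5 -0.  20. ] lip [-60.1  -0.   -1.3] euler zyx [-1.000e-02 -1.992e+01  4.000e-02] F [ 0.7 -0.2 -2.3] gap 0.152 t 27.1
5 rows travel [0.0, -0.12, -0.06] rot [-0.0, -0.0, -0.0] |t|0.13 deg0.0
```

Call:
carry_out(
  rows=[
    {"travel": [0, -0.12, -0.05], "delta_rot": [0, 0, 0]},
    {"travel": [0, -0.12, -0.05], "delta_rot": [0, 0, 0]},
    {"travel": [0, -0.12, -0.05], "delta_rot": [0, 0, 0]},
    {"travel": [0, -0.12, -0.05], "delta_rot": [0, 0, 0]},
    {"travel": [0, -0.12, -0.05], "delta_rot": [0, 0, 0]},
    {"travel": [0, 0, 0], "delta_rot": [0, 0, 0]},
    {"travel": [0, 0, 0], "delta_rot": [0, 0, 0]},
    {"travel": [0, 0, 0], "delta_rot": [0, 0, 0]},
  ],
)

```text
time_s: 27.73
position: [448.8, 35.9, 232.2]
ee_rot: [0.211, 0.672, 0.678, 0.213]
contact_force: [-0.3, 0.5, -2.3]
finger_gap: 0.147
grasp_force: 55.0
```

```bash
python3 - <<'E'
from rim import *
where(); C,im=snap("side","s3.png"); cv2.imwrite("pics/s3c.png",cv2.resize(im[120:270,260:410],None,fx=4,fy=4,interpolation=2))
P0=None
for th,lx,lz in((14,-67.5,0),(8,-67.8,.8),(3,-68,1.6),(0,-68,2)):
    P,Q=target(lx,lz,th); r=plan(P,Q,4,*(P0 or (None,None))); P0=(P,Q)
E
```

```text
cover O [-1.9 -0.1 20.4] lip [-66.5  -0.   -0.9] euler zyx [ -0.   -19.93   0.04] F [-0.3  0.5 -2.3] gap 0.147 t 27.7
4 rows travel [0.0, 0.49, 0.15] rot [0.026, -0.0, -0.0] |t|0.51 deg1.5
4 rows travel [0.0, 0.51, 0.16] rot [0.026, 0.0, 0.0] |t|0.54 deg1.5
4 rows travel [-0.0, 0.42, 0.13] rot [0.022, -0.0, -0.0] |t|0.45 deg1.2
4 rows travel [0.0, 0.26, 0.08] rot [0.013, 0.0, 0.0] |t|0.27 deg0.8
```

View pics/s3c.png

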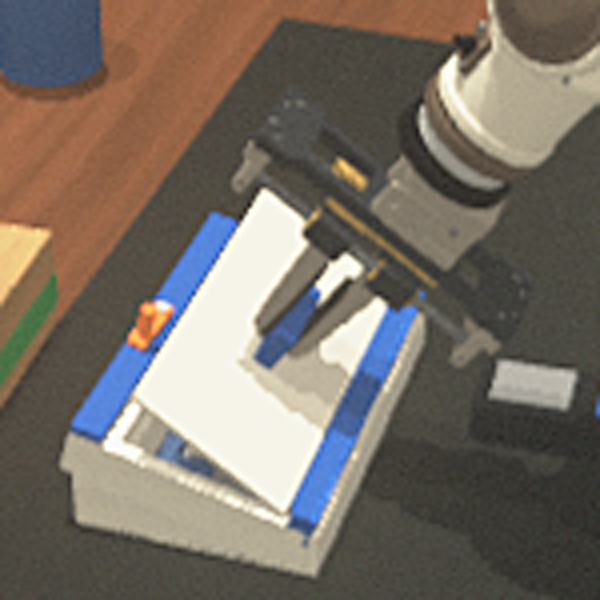

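The lip has vanished under the blue ledge and the top edge is still raised. Swinging down.

Call:
carry_out(
  rows=[
    {"travel": [0, 0.49, 0.15], "delta_rot": [0.026, 0, 0]},
    {"travel": [0, 0.49, 0.15], "delta_rot": [0.026, 0, 0]},
    {"travel": [0, 0.49, 0.15], "delta_rot": [0.026, 0, 0]},
    {"travel": [0, 0.49, 0.15], "delta_rot": [0.026, 0, 0]},
    {"travel": [0, 0, 0], "delta_rot": [0, 0, 0]},
    {"travel": [0, 0, 0], "delta_rot": [0, 0, 0]},
    {"travel": [0, 0, 0], "delta_rot": [0, 0, 0]},
  ],
)

```text
time_s: 28.37
position: [468.2, 36.2, 237.4]
ee_rot: [0.176, 0.682, 0.688, 0.178]
contact_force: [-0.3, 0.8, -2.2]
finger_gap: 0.15
grasp_force: 55.0
```

Call:
carry_out(
  rows=[
    {"travel": [0, 0.51, 0.16], "delta_rot": [0.026, 0, 0]},
    {"travel": [0, 0.51, 0.16], "delta_rot": [0.026, 0, 0]},
    {"travel": [0, 0.51, 0.16], "delta_rot": [0.026, 0, 0]},
    {"travel": [0, 0.51, 0.16], "delta_rot": [0.026, 0, 0]},
    {"travel": [0, 0, 0], "delta_rot": [0, 0, 0]},
    {"travel": [0, 0, 0], "delta_rot": [0, 0, 0]},
    {"travel": [0, 0, 0], "delta_rot": [0, 0, 0]},
  ],
)

```text
time_s: 28.95
position: [489.1, 36.4, 240.8]
ee_rot: [0.14, 0.69, 0.696, 0.142]
contact_force: [-0.3, 1.1, -2.1]
finger_gap: 0.148
grasp_force: 55.0
```

```bash
python3 - <<'E'
from rim import *
where(); P0=None
for th,lx,lz in((3,-68,1.8),(0,-68,2)):
    P,Q=target(lx,lz,th); r=plan(P,Q,4,*(P0 or (None,None))); P0=(P,Q)
E
```

```text
cover O [-0.8  0.1  8.3] lip [-68.4   0.1   0.8] euler zyx [ 0.   -8.01  0.05] F [-0.3  1.1 -2.1] gap 0.148 t 28.9
4 rows travel [0.0, 0.44, 0.13] rot [0.022, -0.0, -0.0] |t|0.46 deg1.3
4 rows travel [0.0, 0.26, 0.09] rot [0.013, 0.0, 0.0] |t|0.27 deg0.8
```

Call:
carry_out(
  rows=[
    {"travel": [0, 0.44, 0.13], "delta_rot": [0.022, 0, 0]},
    {"travel": [0, 0.44, 0.13], "delta_rot": [0.022, 0, 0]},
    {"travel": [0, 0.44, 0.13], "delta_rot": [0.022, 0, 0]},
    {"travel": [0, 0.44, 0.13], "delta_rot": [0.022, 0, 0]},
    {"travel": [0, 0, 0], "delta_rot": [0, 0, 0]},
    {"travel": [0, 0, 0], "delta_rot": [0, 0, 0]},
    {"travel": [0, 0, 0], "delta_rot": [0, 0, 0]},
  ],
)

```text
time_s: 29.53
position: [507.4, 36.5, 242.4]
ee_rot: [0.11, 0.695, 0.702, 0.111]
contact_force: [-0.6, -0.2, -1.8]
finger_gap: 0.144
grasp_force: 55.0
```

Call:
carry_out(
  rows=[
    {"travel": [0, 0.26, 0.09], "delta_rot": [0.013, 0, 0]},
    {"travel": [0, 0.26, 0.09], "delta_rot": [0.013, 0, 0]},
    {"travel": [0, 0.26, 0.09], "delta_rot": [0.013, 0, 0]},
    {"travel": [0, 0, 0], "delta_rot": [0, 0, 0]},
    {"travel": [0, 0, 0], "delta_rot": [0, 0, 0]},
    {"travel": [0, 0, 0], "delta_rot": [0, 0, 0]},
  ],
)

```text
time_s: 30.03
position: [516.3, 36.5, 242.6]
ee_rot: [0.096, 0.697, 0.704, 0.098]
contact_force: [-0.2, -0.1, -0.4]
finger_gap: 0.148
grasp_force: 55.0
```

```bash
python3 - <<'E'
from rim import *
where(); P,Q=target(-68,2,0);plan(P,Q,2)
E
```

```text
cover O [ 1.  -0.1  1. ] lip [-67.1  -0.1   2.1] euler zyx [-0.   -0.77  0.03] F [-0.2 -0.1 -0.4] gap 0.148 t 30.0
2 rows travel [0.01, 0.09, 0.05] rot [0.007, -0.0, -0.0] |t|0.10 deg0.4
```

Call:
carry_out(
  rows=[
    {"travel": [0, 0.1, 0.05], "delta_rot": [0.007, 0, 0]},
    {"travel": [0, 0.1, 0.05], "delta_rot": [0.007, 0, 0]},
    {"travel": [0, 0, 0.05], "delta_rot": [0, 0, 0]},
    {"travel": [0, 0, 0], "delta_rot": [0, 0, 0]},
    {"travel": [0, 0, 0], "delta_rot": [0, 0, 0]},
  ],
)

```text
time_s: 30.45
position: [518.7, 36.6, 242.5]
ee_rot: [0.091, 0.698, 0.704, 0.093]
contact_force: [-6.2, -0.3, 9.5]
finger_gap: 0.147
grasp_force: 55.0
```

```bash
python3 - <<'E'
from rim import *
where()
E
```

```text
cover O [ 0.4 -0.1  0.3] lip [-67.6  -0.1   2.4] euler zyx [0.03 0.05 0.03] F [-6.2 -0.3  9.5] gap 0.147 t 30.4
```

Flush (0.05° tilt, offset 0.4/−0.1/0.3 mm), pressed with about 12 N. Releasing.

Call:
carry_out(
  rows=[
    {"travel": [0, 0, -0.05], "delta_rot": [0, 0, 0]},
    {"travel": [0, 0, 0], "delta_rot": [0, 0, 0]},
    {"travel": [0, 0, 0], "delta_rot": [0, 0, 0]},
    {"travel": [0, 0, 0], "delta_rot": [0, 0, 0]},
    {"travel": [0, 0, 0], "delta_rot": [0, 0, 0]},
    {"travel": [0, 0, -1], "delta_rot": [0, 0, 0]},
    {"travel": [0, 0, -2], "delta_rot": [0, 0, 0]},
    {"travel": [0, 0, -3], "delta_rot": [0, 0, 0]},
    {"travel": [0, 0, -3], "delta_rot": [0, 0, 0]},
    {"travel": [0, 0, 0], "delta_rot": [0, 0, 0]},
    {"travel": [0, 0, 0], "delta_rot": [0, 0, 0]},
    {"travel": [0, 0, 0], "delta_rot": [0, 0, 0]},
  ],
  hand=4,
)

```text
time_s: 31.45
position: [494.8, 36.4, 328.7]
ee_rot: [0.091, 0.698, 0.704, 0.092]
contact_force: [-0.1, 0.3, -0.1]
finger_gap: 0.436
grasp_force: 0.0
```

```bash
python3 - <<'E'
from rim import *
np.set_printoptions(suppress=True,precision=1)
p,Rt,s=tool(); print(p,s["time_s"])
S,im=snap("side","s4.png"); cv2.imwrite("pics/s4c.png",cv2.resize(im[120:270,260:410],None,fx=4,fy=4,interpolation=2))
T,imt=snap("top","t6.png")
def org(im):
    h=cv2.cvtColor(im,cv2.COLOR_BGR2HSV); m=((h[...,0]>5)&(h[...,0]<17)&(h[...,1]>200)&(h[...,2]>150)).astype(np.uint8)
    n,l,st,ce=cv2.connectedComponentsWithStats(m); return [(ce[i].round(1),st[i]) for i in range(1,n) if st[i,4]>10]
print("side",org(im),"top",org(imt))
for a in(0,0.35):
    d=np.array([-np.sin(a-.35),np.cos(a-.35)])
    top=W(X0,70+30*d[0],30*d[1],33); print(a,top,proj(S,[top,W(X0,70,0,12)]),proj(T,[top,W(X0,70,0,12)]))
E
```

```text
[494.8  36.4 328.7] 31.45
side [] top []
0 [638.5  66.  102.7] [[293.9 194.8]
 [299.9 196.6]] [[305.2 163.8]
 [316.4 167. ]]
0.35 [628.5  67.7 100. ] [[297.5 196.8]
 [299.9 196.6]] [[304.6 168. ]
 [316.4 167. ]]
```

View pics/s4c.png

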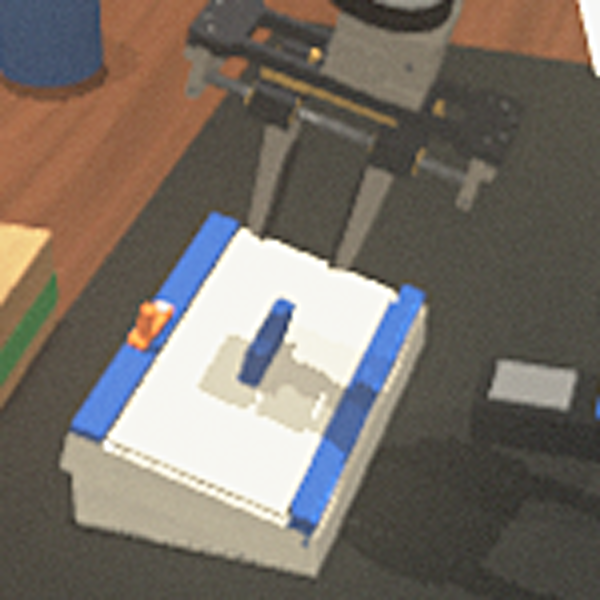

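The cover is flush: near corner at (290,520), rib at (265,340). The catch is at (150,325), still pointing to +y. Plan: straddle the post with the fingers and swing the tool about the pivot.

```bash
cat >> rim.py <<'E'
def cpose(a,z,r=30,dx=0.):
    "TCP straddling the post at catch angle a"
    b=a-.35; d=np.array([-np.sin(b),np.cos(b),0]); t=np.array([np.cos(b),np.sin(b),0])
    Rr=Rrim(X0); p=np.array(X0[:3])+Rr@(np.array([70+dx,0,z])+r*d)
    return p,np.c_[Rr@d,Rr@t,-Rr[:,2]]
E
python3 - <<'E'
from rim import *
P,Q=cpose(.35,260,30,5); plan(P,Q,8); P2,Q2=cpose(.35,206,30,5); print(P2);plan(P2,Q2,4,P,Q)
E
```

```text
8 rows travel [0.38, 0.95, 0.34] rot [-0.001, -0.0, -0.0] |t|1.07 deg0.0
[588.55694266  67.37093211 268.3921486 ]
4 rows travel [0.0, -0.0, 1.35] rot [0.0, 0.0, 0.0] |t|1.35 deg0.0
```

Call:
carry_out(
  rows=[
    {"travel": [0.38, 0.95, 0.34], "delta_rot": [-0.001, 0, 0]},
    {"travel": [0.38, 0.95, 0.34], "delta_rot": [-0.001, 0, 0]},
    {"travel": [0.38, 0.95, 0.34], "delta_rot": [-0.001, 0, 0]},
    {"travel": [0.38, 0.95, 0.34], "delta_rot": [-0.001, 0, 0]},
    {"travel": [0.38, 0.95, 0.34], "delta_rot": [0, 0, 0]},
    {"travel": [0.38, 0.95, 0.34], "delta_rot": [0, 0, 0]},
    {"travel": [0.38, 0.95, 0.34], "delta_rot": [0, 0, 0]},
    {"travel": [0.38, 0.95, 0.34], "delta_rot": [0, 0, 0]},
    {"travel": [0, 0, 0], "delta_rot": [0, 0, 0]},
    {"travel": [0, 0, 0], "delta_rot": [0, 0, 0]},
    {"travel": [0, 0, 0], "delta_rot": [0, 0, 0]},
  ],
  hand=5,
)

```text
time_s: 32.47
position: [574.7, 67.4, 321.4]
ee_rot: [0.092, 0.698, 0.704, 0.093]
contact_force: [-0.6, -1.3, 0.1]
finger_gap: 0.545
grasp_force: 0.0
```

```bash
python3 - <<'E'
from rim import *
p,Rt,s=tool(); print(p); P2,Q2=cpose(.35,206,30,5);plan(P2,Q2,5)
C,im=snap("wrist","w10.png"); cv2.imwrite("pics/w10c.png",im[120:320,180:460])
P=[]
for a in(0,.2,.35):
    b=a-.35; P.append(W(X0,70-30*np.sin(b),30*np.cos(b),33))
print(proj(C,P+[W(X0,70,0,12)]).round(0).tolist())
E
```

```text
[574.73080556  67.37830374 321.35715917]
5 rows travel [-0.0, -0.01, 1.09] rot [0.0, -0.0, 0.0] |t|1.09 deg0.0
[[323.0, 221.0], [315.0, 220.0], [309.0, 219.0], [310.0, 245.0]]
```

View pics/w10c.png

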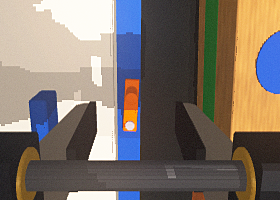

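The pivot is at (311,246), as predicted, and the post is at about (311,213) between the fingers, so the angle is ~0.3. Descending, then closing to 2 cm.

Call:
carry_out(
  rows=[
    {"travel": [0, -0.02, 1.4], "delta_rot": [0, 0, 0]},
    {"travel": [0, -0.02, 1.4], "delta_rot": [0, 0, 0]},
    {"travel": [0, -0.1, 1.2], "delta_rot": [0, 0, 0]},
    {"travel": [0, -0.1, 0.9], "delta_rot": [0, 0, 0]},
    {"travel": [0, -0.1, 0.5], "delta_rot": [0, 0, 0]},
    {"travel": [0, 0, 0], "delta_rot": [0, 0, 0]},
    {"travel": [0, 0, 0], "delta_rot": [0, 0, 0]},
    {"travel": [0, 0, 0], "delta_rot": [0, 0, 0]},
  ],
)

```text
time_s: 33.18
position: [586.4, 67.6, 270.2]
ee_rot: [0.093, 0.698, 0.704, 0.094]
contact_force: [0.7, -0.9, -1.2]
finger_gap: 0.546
grasp_force: 0.0
```

Call:
carry_out(
  rows=[
    {"travel": [0, 0, 0], "delta_rot": [0, 0, 0]},
    {"travel": [0, 0, 0], "delta_rot": [0, 0, 0]},
    {"travel": [0, 0, 0], "delta_rot": [0, 0, 0]},
    {"travel": [0, 0, 0], "delta_rot": [0, 0, 0]},
  ],
  hand=2,
  squeeze=5,
)

```text
time_s: 33.52
position: [586.2, 67.6, 269.7]
ee_rot: [0.093, 0.698, 0.704, 0.094]
contact_force: [0.1, 0.4, 1.2]
finger_gap: 0.276
grasp_force: 0.0
```

```bash
python3 - <<'E'
from rim import *
p,Rt,s=tool(); r=Rrim(X0).T@(p-X0[:3]); print("rim",r.round(1),s["finger_gap"],s["contact_force"])
P,Q=cpose(1.25,206);plan(P,Q,12); P2,Q2=cpose(2.07,206);plan(P2,Q2,11,P,Q)
E
```

```text
rim [ 73.   30.3 207.9] 0.27598462013543246 [0.13367887 0.41507252 1.15049921]
12 rows travel [0.0, -0.25, 0.02] rot [0.0, 0.0, -0.075] |t|0.25 deg4.3
11 rows travel [-0.01, -0.22, 0.0] rot [0.0, 0.0, -0.075] |t|0.22 deg4.3
```

Call:
carry_out(
  rows=[
    {"travel": [0, -0.25, 0.02], "delta_rot": [0, 0, -0.075]},
    {"travel": [0, -0.25, 0.02], "delta_rot": [0, 0, -0.075]},
    {"travel": [0, -0.25, 0.02], "delta_rot": [0, 0, -0.075]},
    {"travel": [0, -0.25, 0.02], "delta_rot": [0, 0, -0.075]},
    {"travel": [0, -0.25, 0.02], "delta_rot": [0, 0, -0.075]},
    {"travel": [0, -0.25, 0.02], "delta_rot": [0, 0, -0.075]},
    {"travel": [0, -0.25, 0.02], "delta_rot": [0, 0, -0.075]},
    {"travel": [0, -0.25, 0.02], "delta_rot": [0, 0, -0.075]},
    {"travel": [0, -0.25, 0.02], "delta_rot": [0, 0, -0.075]},
    {"travel": [0, -0.25, 0.02], "delta_rot": [0, 0, -0.075]},
    {"travel": [0, -0.25, 0.02], "delta_rot": [0, 0, -0.075]},
    {"travel": [0, -0.25, 0.02], "delta_rot": [0, 0, -0.075]},
  ],
)

```text
time_s: 34.52
position: [561.4, 55.9, 260.7]
ee_rot: [0.125, 0.32, 0.938, 0.045]
contact_force: [-0.8, 1.6, 0.8]
finger_gap: 0.215
grasp_force: 0.7
```

```bash
python3 - <<'E'
from rim import *
p,Rt,s=tool(); r=Rrim(X0).T@(p-X0[:3]); print("rim",r.round(1),s["finger_gap"],s["contact_force"])
P,Q=cpose(2.07,206);plan(P,Q,11)
E
```

```text
rim [ 46.7  18.8 205.6] 0.21526801305035587 [-0.75537992  1.6038942   0.77885784]
11 rows travel [-0.01, -0.23, -0.0] rot [0.0, 0.0, -0.074] |t|0.23 deg4.3
```

Call:
carry_out(
  rows=[
    {"travel": [-0.01, -0.23, 0], "delta_rot": [0, 0, -0.074]},
    {"travel": [-0.01, -0.23, 0], "delta_rot": [0, 0, -0.074]},
    {"travel": [-0.01, -0.23, 0], "delta_rot": [0, 0, -0.074]},
    {"travel": [-0.01, -0.23, 0], "delta_rot": [0, 0, -0.074]},
    {"travel": [-0.01, -0.23, 0], "delta_rot": [0, 0, -0.074]},
    {"travel": [-0.01, -0.23, 0], "delta_rot": [0, 0, -0.074]},
    {"travel": [-0.01, -0.23, 0], "delta_rot": [0, 0, -0.074]},
    {"travel": [-0.01, -0.23, 0], "delta_rot": [0, 0, -0.074]},
    {"travel": [-0.01, -0.23, 0], "delta_rot": [0, 0, -0.074]},
    {"travel": [-0.01, -0.23, 0], "delta_rot": [0, 0, -0.074]},
    {"travel": [-0.01, -0.23, 0], "delta_rot": [0, 0, -0.074]},
    {"travel": [0, 0, 0], "delta_rot": [0, 0, 0]},
  ],
)

```text
time_s: 35.52
position: [555.4, 31.7, 258.7]
ee_rot: [0.132, -0.076, 0.988, -0.009]
contact_force: [0.2, -0.3, 0.3]
finger_gap: 0.216
grasp_force: 0.0
```

Call:
carry_out(
  rows=[
    {"travel": [0, 0, 0], "delta_rot": [0, 0, 0]},
    {"travel": [0, 0, 0], "delta_rot": [0, 0, 0]},
    {"travel": [0, 0, 0], "delta_rot": [0, 0, 0]},
    {"travel": [0, 0, 0], "delta_rot": [0, 0, 0]},
  ],
)

```text
time_s: 35.85
position: [555.4, 31.9, 258.5]
ee_rot: [0.132, -0.075, 0.988, -0.008]
contact_force: [0.3, 0.4, -0.3]
finger_gap: 0.22
grasp_force: 0.0
```

```bash
python3 - <<'E'
from rim import *
p,Rt,s=tool(); r=Rrim(X0).T@(p-X0[:3]); print("rim",r.round(1),s["finger_gap"],s["contact_force"],"target",Rrim(X0).T@(cpose(2.07,206)[0]-X0[:3]))
E
```

```text
rim [ 40.1  -5.1 205.1] 0.21952687735314547 [ 0.30472707  0.36454784 -0.28982671] target [ 40.33330702  -4.45952101 206.        ]
```

Call:
carry_out(
  rows=[
    {"travel": [0, 0.1, -1], "delta_rot": [0, 0, 0]},
    {"travel": [0, 0, -2], "delta_rot": [0, 0, 0]},
    {"travel": [0, 0, -3], "delta_rot": [0, 0, 0]},
    {"travel": [0, 0, -3], "delta_rot": [0, 0, 0]},
    {"travel": [0, 0, -3], "delta_rot": [0, 0, 0]},
    {"travel": [0, 0, -3], "delta_rot": [0, 0, 0]},
    {"travel": [0, 0, 0], "delta_rot": [0, 0, 0]},
    {"travel": [0, 0, 0], "delta_rot": [0, 0, 0]},
    {"travel": [0, 0, 0], "delta_rot": [0, 0, 0]},
    {"travel": [0, 0, 0], "delta_rot": [0, 0, 0]},
  ],
)

```text
time_s: 36.68
position: [515.6, 32.5, 401.6]
ee_rot: [0.13, -0.075, 0.989, -0.008]
contact_force: [1.2, 0.2, -0.6]
finger_gap: 0.218
grasp_force: 0.0
```

```bash
python3 - <<'E'
from rim import *
print(tool()[0],tool()[2]["contact_force"])
S,im=snap("side","s5.png"); C,iw=snap("wrist","w11.png")
a=cv2.resize(im[130:260,265:375],(400,473),interpolation=2); b=cv2.resize(iw[40:300,180:460],(400,371)); cv2.imwrite("pics/fin.png",np.hstack([a,cv2.copyMakeBorder(b,0,102,0,0,0)]))
E
```

```text
[515.63049072  32.49764035 401.6462812 ] [ 1.22840074  0.23831682 -0.6413797 ]
```

View pics/fin.png

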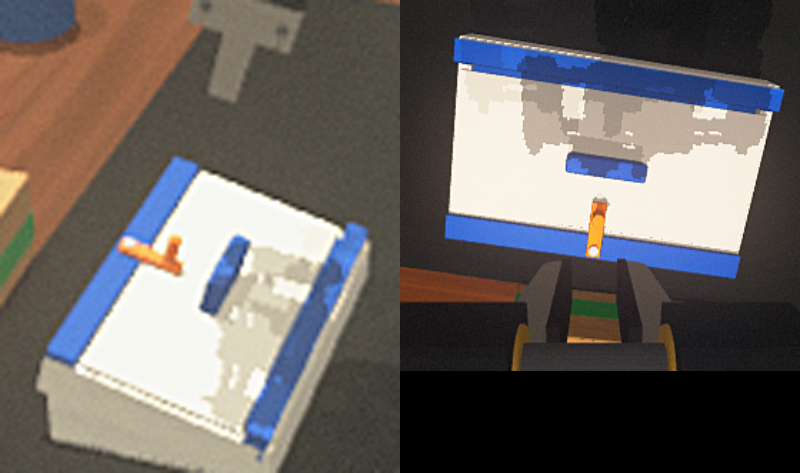

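The catch points straight down the slope across the cover's top edge, from the pivot at (593,252) to the arm tip at (599,203). The cover is flush with its lip under the ledge, and the robot is clear. Handing in.

```bash
python3 -c "
from station import arm
print(arm.hand_in())"
```

```text
the job is handed in; nothing more can be done
None
```

I handed the job in with the three sample tubes on the desk in pockets 1–3, the cover flush with its lip under the ledge, and the catch turned straight across; the hand-in returned no verdict.

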